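# Settle the filled pellet dies on the jog table

## Task

Stand all the pellet dies (two or three) upright on the black rubber pad of the settling table and let go of them, then hold the yellow jog button fully down for four seconds without a break and release it (much longer spoils the fill: the red bead in the sight tube must not run to the far end). With the dies still on the pad, press the vent treadle down to its stop and let it spring back, and only then move every die to stand upright on the green mat. Leave the punch and the marker pen undisturbed.

Things in the scene. Friction and masses are not known exactly. Their poses are not given: they have to be found in the camera images.
- settler: settling table: grey base fixed on the worktop, origin on the worktop, x away from the robot, z up; spans x -75..75, y -170..185 mm, top 22 mm up. Black rubber pad for the dies: x -70..70, y -60..180 mm, flat top 30 mm up, no rim. The panel at the -y end carries jog button, sight tube (64 mm long along x at x 36, y -88, top 55 mm up) and treadle.
- pad_middle (a point): middle of the rubber pad's top face, 30 mm above the worktop; same axes as the settling table
- jog_top (a point): middle of the top of the yellow jog button, 26 mm across, at x -36, y -88 mm of the settling table; it is pressed straight down; 44 mm above the worktop
- jog (a joint): jog button: 0 up, 0.006 m fully down; counts as pressed beyond 0.004. A spring pushes it back; fully down takes 5 N.
- telltale (a joint): red bead in the clear sight tube that rocks with the jog button, m along the tube. With the button fully down it creeps from 0 (near end) to the far end at about 6 mm/s (slower if half down): 0.018 after 3 s, 0.024 after 4 s; let go, it creeps back to 0 as slowly. Bands beside it: grey to 0.018, green to 0.036, red to 0.046; past 0.043 the job fails. Let it return before a second press.
- treadle_pad (a point): middle of the ribbed pressing area on top of the vent treadle, a dark steel flap 44 mm wide, 88 mm long, hinged along y at its far (+x) end at x 50, y -145 mm of the settling table, 36 mm up. This point is 64 mm from the hinge, about 60 mm up at rest, 42 mm at the stop. Press straight down.
- treadle (a joint): vent treadle, rad: 0 sprung up, 0.28 down at its stop; counts as at the stop beyond 0.25. Spring: about 5 to 9 N at the pressing area; it rises by itself when let go.
- mat: green mat fixed on the worktop, 75 x 240 x 3 mm, white border; origin on the worktop at its middle, y along its length (to the left), x away from the robot. The calorimeter, 0.35 m tall, stands 25 to 55 mm behind its far long edge, its right front corner about x 80, y -110 mm (within 40) from here: work with the fingers closing along the mat, and carry round that corner.
- die_0: pellet die, a plain knurled grey steel cylinder 45 mm across and 38 mm high, 0.34 kg, solid; origin at the middle of its underside, z up along its axis. All dies are alike. One of the three may be absent.
- die_1: pellet die, a plain knurled grey steel cylinder 45 mm across and 38 mm high, 0.34 kg, solid; origin at the middle of its underside, z up along its axis. All dies are alike. One of the three may be absent.
- die_2: pellet die, a plain knurled grey steel cylinder 45 mm across and 38 mm high, 0.34 kg, solid; origin at the middle of its underside, z up along its axis. All dies are alike. One of the three may be absent.
- punch: die punch standing on the worktop at the right, 27 mm across, 52 mm high; leave alone
- marker_a: red and white marker pen lying at the front right, 135 mm long, 17 mm thick; leave alone

How it is judged:
By the outcome, as a careful person would: the job done as asked, in the order asked, and still so for the second after the job is handed in, with the robot touching nothing.
Of die_0, die_1, die_2 only 2 to 3 are there at a start; the rules pass over those that are not, and their reading is None.
At some moment in a run one of die_0, die_1, die_2 may be knocked a few centimetres aside while the robot is not near it.
It also fails if it takes over 210 s, if anything falls off the work surface, if the arm or the gripper's body presses on something with over 40 N, if the wrist force passes 120 N, or if a joint passes its speed limit or range.

## Robot

A 6-joint arm with a two-finger parallel gripper is mounted at the origin on a cart in front of the work surface, level with it; the furniture and walls round the work are solid. World frame = base frame: x ahead of the robot, y to its left, z up, the work surface at z = 0. Lengths are in m, angles in rad, forces in N, time in s.
With the tool pointing down it reaches from about 0.425 to 0.95 m from the base axis. Payload 3.5 kg.
Tool frame: the origin (TCP) lies between the finger pads; the fingertips stand 14 mm ahead of it and the grasp point (between the pads) lies 5 mm behind it; y points along the fingers, z is the direction in which the jaws open and shut, and the axes are right-handed (so a half turn about y gives the same grasp; the last joint's range is limited). The gripper opens to 85 mm and grips with 20 to 120 N. Pads are 22 mm wide; open, the fingers measure 114 mm over their backs; the gripper's body (76 mm by 85 mm) begins 54 mm behind the grasp point. The pads swing forward as they close: fully open they stand 13 mm farther back than shut.
Start: joints at [1.143, 0.286, 1.577, -0, 1.279, -0.15], TCP at [0.185, 0.649, 0.245] pointing down, gripper open.
Joint ranges: [-2.77, 2.77], [-0.9, 2.22], [0.21, 2.48], [-1.53, 4.67], [0.24, 2.81], [-2.84, 2.84]. Speed limits (rad/s): [2.79, 2.79, 3.14, 3.14, 3.14, 3.14].

## Interface

Orientations are given as [roll, pitch, yaw] about the fixed x, y, z axes, in that order (R = Rz(yaw) Ry(pitch) Rx(roll)).
In Python, from cell import observe, capture, camera_params, finish_job, look_for gives the robot as it stands.
- The arm moves only by the tool apply_moves, never from a script. Its argument "rows" is a list of rows, each a list of 5 numbers: the shift along the tool's x, y, z in mm, then the turn about the tool's y in degrees, then the finger opening in mm, from 0 to 85.4. A call has 1 to 12 rows; each row shifts and turns the pose as measured when the row begins, along the tool's axes as they then stand; what a row does not reach is not made up. A row lasts 1/10 s, in which the tool goes at most 50 mm and 8.59 degrees, less where a joint would pass 70% of its speed; a pose out of reach is approached as far as the arm can. A call is refused whole if a number of a shift passes 50 or a number of a turn 8.59, either way. A call with a gripper value outside its range is refused whole. The fingers move at their own pace and stop on an object; "newtons" is the grip in N (left out, the last holds). Time passes only in rows, so rows that do not move let the fingers close. It gives the time, the measured TCP pose, the force and the opening at its end, in the units of the state.
- observe(): the state, without advancing time (a new reading comes with each control period).
- capture(name): name is "side" or "top"; returns (picture, depth): 400x640x3 uint8, red, green, blue; 400x640 float32, m along the optical axis (not along the pixel's ray), 0 where there is no reading.
- camera_params(name): a dict with "mtx" (3x3 intrinsics, pixels), "D" ([k1, k2, p1, p2, k3] as OpenCV has them; the pictures are not rectified), "eye" and "rotation" of the camera in the world. Camera axes: x right, y up, looking along -z (the intrinsics and any distortion apply to the point x, -y, -z); pixel columns grow to the right and rows downward; lengths in m; the calibration is good to about 2 mm. A picture is of the moment at which its call begins. camera_params takes no time and is no camera call.
- finish_job(): hands the job in, once; it reports no verdict.
Trained networks look in the newest picture that a camera, given by its name, has taken for a name from the list of things; names that differ only in an ending like _2 or _b are one class to them, and where a whole thing is asked for, a point or a joint stands for the part that bears it (a point fixed in the world has none). Each returns a list of dicts, best first, with "score" (0 to 1); they miss things now and then, are a little off and sometimes report something else, mostly with a low value. They report only what shows in the picture. A call takes as long as a camera call.
- look_for(camera, thing): "position" ([x, y, z] in m, in world coordinates, good to about 4 mm: the middle of the surface that is visible of it).
The state is a dict: "time": time; "joints": joint angles; "joint_velocities": joint speeds; "effort": joint torques, N m; "position": TCP position; "orientation": TCP orientation; "ft_force": force on the tool from outside, world axes, zero at the start; "wrist_torque": the same for the moment, N m; "finger_gap": finger opening in m.
Only numpy, scipy, OpenCV 4.12 (cv2) and the standard library are available. Lean on these libraries where they do the work, as an engineer would, in place of code of your own. Each camera call takes 0.05 s, during which the arm holds its last target. There are 200 camera calls.

## Working session

There is one attempt and no reset: what is moved stays moved. The work goes in short steps, Python scripts to look and compute and a tool call to move; the robot and the scene stay as the last step left them, time stands still between calls to the robot, and variables do not carry over. Pictures are saved under pics/ and viewed, about 12 in all and at most 16, crops included, and the job is handed in when it is done.

Besides the shell and the picture viewer there is one more tool, called by a JSON object that holds its "api" and its "payload", one argument or row to a line. apply_moves: Moves the arm, as the interface text tells. Its arguments: {"type":"object","properties":{"rows":{"type":"array"},"newtons":{"type":"number"}},"required":["rows"]}

```bash
mkdir -p pics; ls
cat > h.py <<'E'
import numpy as np, cv2, json
from cell import observe, capture, camera_params, finish_job, look_for
from scipy.spatial.transform import Rotation as R
def snap(cam,name):
    p,d=capture(cam); cv2.imwrite(f'pics/{name}.png',p[:,:,::-1]); np.save(f'pics/{cam}_d.npy',d); return p,d
def world(cam,d,uv):
    c=camera_params(cam); uv=np.array(uv,float).reshape(-1,2)
    n=cv2.undistortPoints(uv[:,None],np.array(c['mtx'],float),np.array(c['D'],float))[:,0]
    z=np.array([d[int(round(v)),int(round(u))] for u,v in uv])
    P=np.c_[n[:,0]*z,-n[:,1]*z,-z]
    return P@np.array(c['rotation']).T+np.array(c['eye'])
def st():
    o=observe(); print('t',round(o['time'],2),'pos',np.round(o['position'],4),'rpy',np.round(o['orientation'],3),'gap',round(o['finger_gap'],4),'F',np.round(o['ft_force'],1),'q',np.round(o['joints'],3))
    return o
def totool(o,dw):
    return R.from_euler('xyz',o['orientation']).inv().apply(dw)*1000
E
python3 - <<'E'
from h import *
o=st(); print(R.from_euler('xyz',o['orientation']).as_matrix().round(3))
for c in('top','side'):
    p,d=snap(c,c+'0'); cp=camera_params(c); print(c,np.round(cp['eye'],3))
    for t in ['die_0','settler','jog','jog_top','treadle_pad','pad_middle','mat','punch','marker_a']:
        print(t,[(np.round(x['position'],3).tolist(),round(x['score'],2)) for x in look_for(c,t)][:5])
E
```

```text
pics
t 0.0 pos [0.1848 0.6486 0.2439] rpy [-1.573  0.    -0.278] gap 0.0853 F [-0.2 -0.1  0.3] q [ 1.143  0.287  1.578  0.     1.279 -0.15 ]
[[ 0.962 -0.001  0.274]
 [-0.274 -0.002  0.962]
 [-0.    -1.    -0.002]]
top [ 0.438 -0.239  1.27 ]
die_0 [([0.4, -0.351, 0.042], 0.55), ([0.509, -0.177, 0.039], 0.52)]
settler [([0.601, -0.287, 0.03], 0.9)]
jog [([0.522, -0.354, 0.044], 0.52)]
jog_top [([0.524, -0.357, 0.048], 0.5), ([0.598, -0.29, 0.029], 0.39)]
treadle_pad [([0.542, -0.431, 0.053], 0.7)]
pad_middle [([0.596, -0.292, 0.032], 0.96)]
mat [([0.494, 0.046, 0.002], 0.68)]
punch [([0.36, -0.493, 0.013], 0.58)]
marker_a [([0.359, -0.494, 0.013], 0.57)]
side [ 0.355 -1.09   0.821]
die_0 [([0.399, -0.366, 0.032], 0.74), ([0.505, -0.189, 0.031], 0.73)]
settler [([0.588, -0.323, 0.027], 0.84)]
jog [([0.525, -0.359, 0.042], 0.63), ([0.397, -0.366, 0.034], 0.25)]
jog_top [([0.521, -0.364, 0.044], 0.47)]
treadle_pad [([0.542, -0.43, 0.048], 0.88)]
pad_middle [([0.584, -0.325, 0.031], 0.83)]
mat [([0.493, 0.032, 0.005], 0.8)]
punch [([0.478, -0.579, 0.012], 0.75), ([0.542, -0.432, 0.051], 0.31)]
marker_a []
```

View pics/top0.png

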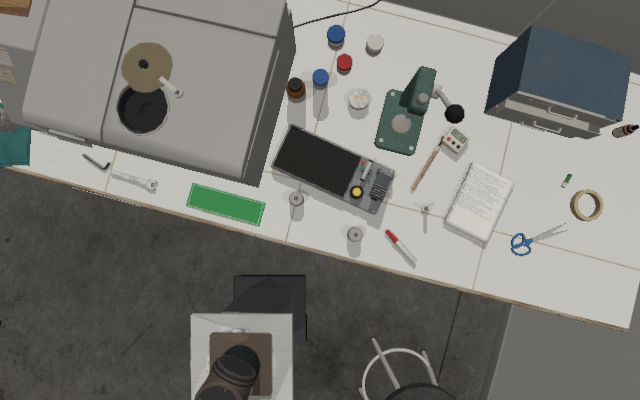

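View pics/side0.png

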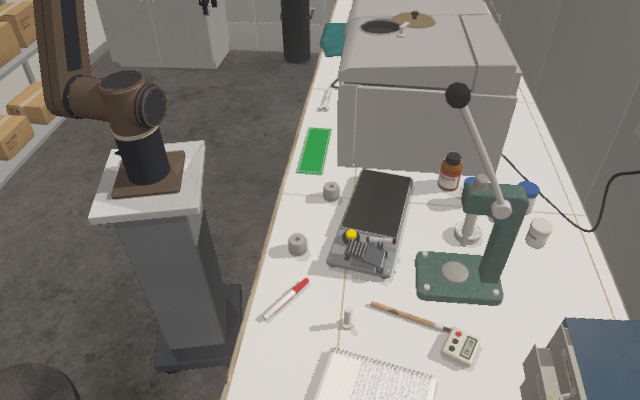

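The top view shows two dies, at pixels (296,199) and (355,234), with the mat at (226,204), the black pad at (320,165), the jog button at (357,192) and the treadle at (380,188). Next I'll get precise positions from the depth.

```bash
cat >> h.py <<'E'
def cloud(cam,d):
    vs,us=np.mgrid[0:400,0:640]; uv=np.c_[us.ravel(),vs.ravel()]
    return world(cam,d,uv).reshape(400,640,3)
def rect(xy):
    (c,s,a)=cv2.minAreaRect((xy*1000).astype(np.float32)); return np.round(c,1),np.round(s,1),round(a,2)
def dies(cam,W,centers,r=.05,zlo=.030,zhi=.046,base=0):
    out=[]
    for c in centers:
        m=(np.hypot(W[...,0]-c[0],W[...,1]-c[1])<r)&(W[...,2]>zlo+base)&(W[...,2]<zhi+base)
        P=W[m]; cc,rad=cv2.minEnclosingCircle((P[:,:2]*1000).astype(np.float32)); out.append((np.round(cc,1),round(rad,1),np.round(P.mean(0)*1000,1),len(P)))
    return out
E
cat > m.py <<'E'
from h import *
p=cv2.imread('pics/top0.png'); d=np.load('pics/top_d.npy'); W=cloud('top',d)
h=cv2.cvtColor(p,cv2.COLOR_BGR2HSV)
def comp(m,seed):
    n,l=cv2.connectedComponents(m.astype(np.uint8)); return l==l[seed[1],seed[0]]
g=comp((h[...,0]>45)&(h[...,0]<85)&(h[...,1]>80),(226,204)); print('mat',g.sum(),rect(W[g][:,:2]),W[g].mean(0).round(4))
k=comp((p.max(2)<60)&(abs(W[...,2]-.03)<.012),(320,165)); print('pad',k.sum(),rect(W[k][:,:2]),W[k].mean(0).round(4))
y=comp((h[...,0]>20)&(h[...,0]<35)&(h[...,1]>140),(357,192)); print('jog',y.sum(),W[y].mean(0).round(4))
for x in dies('top',W,[(.4,-.351),(.509,-.177)]): print('die',x)
print(world('top',d,[(380,188),(300,60),(262,185),(298,20),(427,208),(427,214),(385,232),(415,262)]).round(3))
# calorimeter: points higher than .2
m=(W[...,2]>.2)&(W[...,1]<.35); print('cal corners',W[m][W[m][:,1].argmin()].round(3),W[m][W[m][:,0].argmin()].round(3), np.round(W[182,250:268],3).tolist()[::3])
E
python3 m.py
```

```text
Traceback (most recent call last):
  File "m.py", line 2, in <module>
    p=cv2.imread('pics/top0.png'); d=np.load('pics/top_d.npy'); W=cloud('top',d)
                                                                  ~~~~~^^^^^^^^^
  File "h.py", line 19, in cloud
    return world(cam,d,uv).reshape(400,640,3)
           ~~~~~^^^^^^^^^^
  File "h.py", line 11, in world
    return P@np.array(c['rotation']).T+np.array(c['eye'])
           ~~~~~~~~~~~~~~~~~~~~~~~~~~~^~~~~~~~~~~~~~~~~~~
ValueError: operands could not be broadcast together with shapes (256000,) (3,)
```

```bash
python3 -c "
from h import *
for c in('top','side'):print(camera_params(c))"
sed -i "s/P@np.array(c\['rotation'\]).T/R.from_euler('xyz',c['rotation']).apply(P)/" h.py; python3 m.py
```

```text
{'mtx': array([[409.60285499,   0.        , 312.44186317],
       [  0.        , 409.60285499, 200.26301912],
       [  0.        ,   0.        ,   1.        ]]), 'D': array([-0.08149958,  0.        ,  0.        ,  0.        ,  0.        ]), 'eye': array([ 0.43800289, -0.23933492,  1.26990812]), 'rotation': array([ 0.05039257,  0.01075892, -1.57463517])}
{'mtx': array([[456.7927109 ,   0.        , 325.71805692],
       [  0.        , 456.7927109 , 196.14953395],
       [  0.        ,   0.        ,   1.        ]]), 'D': array([-0.12198153,  0.        ,  0.        ,  0.        ,  0.        ]), 'eye': array([ 0.35520944, -1.09020772,  0.82145961]), 'rotation': array([ 8.46058589e-01,  8.19863563e-04, -1.49323770e-01])}
mat 1614 (array([469.1, -35.5]), array([409.3,  73.4]), 74.4) [0.4921 0.0436 0.0098]
pad 3304 (array([ 620. , -239.4]), array([234.3, 135.6]), 64.82) [ 0.6203 -0.2399  0.0308]
jog 64 [ 0.5253 -0.358   0.044 ]
die (array([ 396.7, -353.3]), 21.8, array([ 397. , -352.8,   38.1]), 148)
die (array([ 507.3, -176.4]), 21.7, array([ 506.4, -176.3,   37.9]), 145)
[[ 5.350e-01 -4.270e-01  5.600e-02]
 [ 9.500e-01 -1.880e-01  1.000e-03]
 [ 5.510e-01 -6.900e-02 -1.000e-03]
 [ 1.086e+00 -1.810e-01 -1.000e-03]
 [ 4.750e-01 -5.690e-01  5.000e-02]
 [ 4.580e-01 -5.810e-01  4.000e-03]
 [ 4.030e-01 -4.500e-01 -1.000e-03]
 [ 3.110e-01 -5.380e-01  1.700e-02]]
cal corners [ 0.964 -1.163  0.204] [-0.016 -0.058  0.22 ] [[0.544, -0.059, 0.167], [0.548, -0.06, 0.123], [0.553, -0.061, 0.074], [0.558, -0.062, 0.022], [0.56, -0.069, 0.002], [0.56, -0.078, -0.001]]
```

```bash
cat >> h.py <<'E'
def go(xyz,yaw=None):
    o=observe(); dw=np.array(xyz)-np.array(o['position']); t=totool(o,dw)
    a=0 if yaw is None else -np.degrees((yaw-o['orientation'][2]+np.pi/2)%np.pi-np.pi/2)
    print('t',round(o['time'],2),'F',np.round(o['ft_force'],1),'tool shift',t.round(1),'len',round(np.linalg.norm(t)),'turn',round(a,1))
E
cat >> m.py <<'E'
g&=W[...,2]<.01
print('mat',g.sum(),rect(W[g][:,:2]),W[g].mean(0).round(4))
d=capture('side')[1]; W=cloud('side',d)
m=(W[...,2]>.15)&(W[...,2]<.3)&(W[...,0]>.4)&(W[...,1]>-.25)&(W[...,0]<1.2)
Q=W[m]
for x in np.arange(.5,.9,.05):
    s=Q[(abs(Q[:,0]-x)<.015)]; print(round(x,2),len(s), s[:,1].min().round(3) if len(s) else '')
go([.44,.2,.245])
E
python3 m.py | tail -10
```

```text
mat 1603 (array([492.1,  46.3]), array([239.3,  73.4]), 74.32) [0.4923 0.0449 0.0035]
0.5 0 
0.55 518 -0.07
0.6 600 -0.082
0.65 642 -0.096
0.7 642 -0.11
0.75 617 -0.123
0.8 521 -0.136
0.85 282 -0.151
t 1.05 F [-0.5 -0.9 -0.3] tool shift [ 3.683e+02  3.000e-01 -3.620e+02] len 516 turn 0
```

{"api": "apply_moves", "payload": {
  "rows": [
    [31,0,-30,0,85],
    [31,0,-30,0,85],
    [31,0,-30,0,85],
    [31,0,-30,0,85],
    [31,0,-30,0,85],
    [31,0,-30,0,85],
    [31,0,-30,0,85],
    [31,0,-30,0,85],
    [31,0,-30,0,85],
    [31,0,-30,0,85],
    [31,0,-30,0,85],
    [31,0,-30,0,85]
  ],
  "newtons": 50
}}

```text
time: 2.25
position: [0.4517, 0.1896, 0.2466]
orientation: [-1.564, -0.006, -0.267]
ft_force: [0.4, 0.3, 0.3]
finger_gap: 0.085
```

```bash
python3 -c "
from h import *
st(); go([.507,-.1765,.15])"
```

```text
t 2.25 pos [0.4517 0.1896 0.2466] rpy [-1.564 -0.006 -0.267] gap 0.085 F [0.4 0.3 0.3] q [ 0.188 -0.137  2.023  0.004  1.247 -1.117]
t 2.25 F [0.4 0.3 0.3] tool shift [ 149.3   95.2 -339.2] len 383 turn 0
```

{"api": "apply_moves", "payload": {
  "rows": [
    [15,5,-34,0,85],
    [15,5,-34,0,85],
    [15,5,-34,0,85],
    [15,5,-34,0,85],
    [15,5,-34,0,85],
    [15,14,-34,0,85],
    [15,14,-34,0,85],
    [15,14,-34,0,85],
    [15,14,-34,0,85],
    [15,14,-33,0,85],
    [0,0,0,0,85],
    [0,0,0,0,85]
  ]
}}

```text
time: 3.45
position: [0.5123, -0.1979, 0.1527]
orientation: [-1.562, -0.02, -0.276]
ft_force: [-1.0, -0.1, 0.1]
finger_gap: 0.0849
```

```bash
cat > dd.py <<'E'
from h import *
import sys
def where(cam='top'):
    d=capture(cam)[1]; W=cloud(cam,d)
    for x in look_for(cam,'die_0'):
        c=x['position']; b=.03 if c[2]>.055 else 0
        try: r=dies(cam,W,[c],base=b)[0]
        except Exception as e: r=None
        print('look',cam,np.round(c,3),round(x['score'],2),'fit',r)
if __name__=='__main__':
    for c in sys.argv[1:]: where(c)
    st()
E
python3 dd.py top side; python3 -c "
from h import *
go([.507,-.1765,.017])"
```

```text
look top [ 0.398 -0.351  0.039] 0.49 fit (array([ 397. , -353.8]), 22.0, array([ 397.2, -353.1,   37.9]), 151)
look side [ 0.397 -0.365  0.031] 0.74 fit (array([ 395.9, -355.1]), 22.2, array([ 395.7, -357.8,   36.1]), 209)
look side [ 0.505 -0.191  0.032] 0.57 fit (array([ 505.2, -179.4]), 21.8, array([ 505.5, -180.6,   36.1]), 146)
t 3.65 pos [ 0.5126 -0.1964  0.1535] rpy [-1.563 -0.021 -0.273] gap 0.0852 F [0.5 0.4 0.7] q [-0.557  0.095  1.975  0.015  1.053 -1.862]
t 3.65 F [0.5 0.4 0.7] tool shift [-13.7 136.4  16.6] len 138 turn 0
```

{"api": "apply_moves", "payload": {
  "rows": [
    [-7,10,8,0,85],
    [-7,20,8,0,85],
    [0,25,0,0,85],
    [0,20,0,0,85],
    [0,20,0,0,85],
    [0,10,0,0,85],
    [0,0,0,0,85]
  ]
}}

```text
time: 4.35
position: [0.5051, -0.1668, 0.0461]
orientation: [-1.563, -0.025, -0.263]
ft_force: [0.6, -0.6, 0.2]
finger_gap: 0.0849
```

```bash
python3 -c "
from h import *
go([.507,-.1765,.017])"
```

```text
t 4.35 F [ 0.6 -0.6  0.2] tool shift [ 3.6 29.1 -9.2] len 31 turn 0
```

{"api": "apply_moves", "payload": {
  "rows": [
    [2,8,-6,0,85],
    [0,8,-2,0,85],
    [0,8,0,0,85],
    [0,3,0,0,85],
    [0,0,0,0,85]
  ]
}}

```text
time: 4.85
position: [0.5075, -0.176, 0.0195]
orientation: [-1.564, -0.03, -0.262]
ft_force: [-0.1, 0.1, -0.1]
finger_gap: 0.0849
```

```bash
python3 -c "
from h import *
go([.507,-.1765,.017])"
```

```text
t 4.85 F [-0.1  0.1 -0.1] tool shift [-0.4  2.5 -0.6] len 3 turn 0
```

{"api": "apply_moves", "payload": {
  "rows": [
    [0,1,0,0,40],
    [0,0,0,0,40],
    [0,0,0,0,40],
    [0,0,0,0,40],
    [0,0,0,0,40],
    [0,0,0,0,40],
    [0,0,0,0,40]
  ],
  "newtons": 60
}}

```text
time: 5.55
position: [0.5084, -0.1763, 0.0195]
orientation: [-1.564, -0.033, -0.262]
ft_force: [0.6, 0.3, -0.1]
finger_gap: 0.0418
```

```bash
python3 -c "
from h import *
import math
st()
mid=np.array([620,-239.4]);a=math.radians(-25.2)
T=lambda x,y:(mid+np.array([x*math.cos(a)-y*math.sin(a),x*math.sin(a)+y*math.cos(a)]))/1000
print(T(0,50),T(0,-50))
go([*T(0,50),.13])"
```

```text
t 5.55 pos [ 0.5084 -0.1763  0.0195] rpy [-1.564 -0.033 -0.262] gap 0.0418 F [ 0.6  0.3 -0.1] q [-0.529  0.279  2.057  0.021  0.776 -1.853]
[ 0.64128896 -0.19415865] [ 0.59871104 -0.28464135]
t 5.55 F [ 0.6  0.3 -0.1] tool shift [ 136.5 -105.9   17.9] len 174 turn 0
```

{"api": "apply_moves", "payload": {
  "rows": [
    [0,0,0,0,30],
    [0,0,0,0,30],
    [0,0,0,0,30],
    [0,-20,0,0,30],
    [0,-30,0,0,30],
    [0,-30,0,0,30],
    [0,0,0,0,30]
  ]
}}

```text
time: 6.25
position: [0.5018, -0.1741, 0.0967]
orientation: [-1.561, -0.021, -0.262]
ft_force: [0.7, -0.3, -2.7]
finger_gap: 0.0417
```

```bash
python3 -c "
from h import *
st();go([.6413,-.1942,.13])"
```

```text
t 6.25 pos [ 0.5018 -0.1741  0.0967] rpy [-1.561 -0.021 -0.262] gap 0.0417 F [ 0.7 -0.3 -2.7] q [-0.532  0.138  2.048  0.019  0.938 -1.851]
t 6.25 F [ 0.7 -0.3 -2.7] tool shift [140.6 -30.2  17. ] len 145 turn 0
```

{"api": "apply_moves", "payload": {
  "rows": [
    [22,-10,2,0,30],
    [35,-10,4,0,30],
    [35,-5,4,0,30],
    [35,0,4,0,30],
    [10,0,0,0,30],
    [0,0,0,0,30]
  ]
}}

```text
time: 6.85
position: [0.6334, -0.193, 0.1084]
orientation: [-1.557, 0.001, -0.263]
ft_force: [0.5, 0.4, -4.1]
finger_gap: 0.0419
```

```bash
python3 -c "
from h import *
st();go([.6413,-.1942,.05])"
```

```text
t 6.85 pos [ 0.6334 -0.193   0.1084] rpy [-1.557e+00  1.000e-03 -2.630e-01] gap 0.0419 F [ 0.5  0.4 -4.1] q [-0.454  0.394  1.703  0.016  1.047 -1.769]
t 6.85 F [ 0.5  0.4 -4.1] tool shift [ 8.  58.4  0.1] len 59 turn 0
```

{"api": "apply_moves", "payload": {
  "rows": [
    [5,15,0,0,30],
    [2,20,0,0,30],
    [0,12,0,0,30],
    [0,5,0,0,30],
    [0,0,0,0,30]
  ]
}}

```text
time: 7.35
position: [0.6343, -0.1923, 0.0501]
orientation: [-1.555, 0.012, -0.264]
ft_force: [1.7, -0.3, 0.8]
finger_gap: 0.0421
```

```bash
python3 -c "
from h import *
st();go([.6413,-.1942,.05])"
```

```text
t 7.35 pos [ 0.6343 -0.1923  0.0501] rpy [-1.555  0.012 -0.264] gap 0.0421 F [ 1.7 -0.3  0.8] q [-0.452  0.477  1.712  0.016  0.967 -1.768]
t 7.35 F [ 1.7 -0.3  0.8] tool shift [7.3 0.  0. ] len 7 turn 0
```

{"api": "apply_moves", "payload": {
  "rows": [
    [0,0,0,0,50],
    [0,0,0,0,65],
    [0,0,0,0,75],
    [0,0,0,0,75],
    [0,-20,0,0,85],
    [0,-40,0,0,85],
    [0,-40,0,0,85],
    [0,0,0,0,85]
  ]
}}

```text
time: 8.15
position: [0.6348, -0.1946, 0.1559]
orientation: [-1.556, 0.01, -0.264]
ft_force: [0.4, -1.1, 0.8]
finger_gap: 0.0849
```

```bash
python3 dd.py side top; python3 -c "
from h import *
go([.397,-.3535,.13])"
```

```text
look side [ 0.398 -0.367  0.032] 0.77 fit (array([ 396.3, -355.6]), 21.9, array([ 395.4, -357.8,   36.2]), 205)
look side [ 0.626 -0.205  0.06 ] 0.56 fit (array([ 630.2, -196.1]), 21.8, array([ 629.6, -197.9,   66. ]), 152)
look top [ 0.399 -0.354  0.041] 0.65 fit (array([ 396.7, -353.7]), 22.1, array([ 397. , -353.4,   38.1]), 146)
t 8.35 pos [ 0.6302 -0.1924  0.1465] rpy [-1.553  0.025 -0.264] gap 0.0848 F [-0.1 -0.  -0.7] q [-0.455  0.355  1.678  0.014  1.136 -1.768]
t 8.35 F [-0.1 -0.  -0.7] tool shift [-182.7   17.2 -216.7] len 284 turn 0
```

{"api": "apply_moves", "payload": {
  "rows": [
    [-20,0,-24,0,85],
    [-30,0,-36,0,85],
    [-30,0,-36,0,85],
    [-30,0,-36,0,85],
    [-30,3,-36,0,85],
    [-20,3,-24,0,85],
    [0,0,0,0,85],
    [0,0,0,0,85]
  ]
}}

```text
time: 9.15
position: [0.4124, -0.3335, 0.1246]
orientation: [-1.54, 0.049, -0.261]
ft_force: [0.2, 0.3, -0.6]
finger_gap: 0.0851
```

```bash
python3 -c "
from h import *
st();go([.397,-.3545,.018])"
```

```text
t 9.15 pos [ 0.4124 -0.3335  0.1246] rpy [-1.54   0.049 -0.261] gap 0.0851 F [ 0.2  0.3 -0.6] q [-0.87   0.134  1.993 -0.003  1.072 -2.178]
t 9.15 F [ 0.2  0.3 -0.6] tool shift [ -4.2 106.1 -27.5] len 110 turn 0
```

{"api": "apply_moves", "payload": {
  "rows": [
    [-3,15,-14,0,85],
    [-1,20,-10,0,85],
    [0,20,0,0,85],
    [0,20,0,0,85],
    [0,0,0,0,85],
    [0,0,0,0,85]
  ]
}}

```text
time: 9.75
position: [0.4011, -0.3509, 0.0402]
orientation: [-1.537, 0.052, -0.252]
ft_force: [-0.6, 0.5, -0.1]
finger_gap: 0.0851
```

```bash
python3 -c "
from h import *
st();go([.397,-.3545,.018])"
```

```text
t 9.75 pos [ 0.4011 -0.3509  0.0402] rpy [-1.537  0.052 -0.252] gap 0.0851 F [-0.6  0.5 -0.1] q [-0.907  0.274  2.013 -0.006  0.916 -2.221]
t 9.75 F [-0.6  0.5 -0.1] tool shift [-1.9 22.2 -5.3] len 23 turn 0
```

{"api": "apply_moves", "payload": {
  "rows": [
    [-2,8,-4,0,85],
    [0,8,-1,0,85],
    [0,5,0,0,85],
    [0,0,0,0,60],
    [0,0,0,0,30],
    [0,0,0,0,30],
    [0,0,0,0,30],
    [0,0,0,0,30],
    [0,0,0,0,30],
    [0,0,0,0,30]
  ]
}}

```text
time: 10.75
position: [0.3989, -0.3557, 0.0202]
orientation: [-1.54, 0.048, -0.25]
ft_force: [0.2, -1.0, 0.1]
finger_gap: 0.0417
```

```bash
python3 -c "
from h import *
st();go([.598,-.285,.13])"
```

```text
t 10.75 pos [ 0.3989 -0.3557  0.0202] rpy [-1.54   0.048 -0.25 ] gap 0.0417 F [ 0.2 -1.   0.1] q [-0.916  0.31   2.015 -0.007  0.873 -2.231]
t 10.75 F [ 0.2 -1.   0.1] tool shift [ 170.  -114.4  121.3] len 238 turn 0
```

{"api": "apply_moves", "payload": {
  "rows": [
    [0,-20,0,0,30],
    [0,-35,0,0,30],
    [0,-35,0,0,30],
    [15,-10,10,0,30],
    [30,0,22,0,30],
    [35,0,25,0,30],
    [35,0,25,0,30],
    [30,0,22,0,30],
    [10,0,5,0,30],
    [0,0,0,0,30],
    [0,0,0,0,30]
  ]
}}

```text
time: 11.85
position: [0.5796, -0.2864, 0.1087]
orientation: [-1.532, 0.065, -0.252]
ft_force: [0.4, 0.6, -3.7]
finger_gap: 0.0422
```

```bash
python3 -c "
from h import *
st();go([.598,-.285,.051])"; python3 dd.py side
```

```text
t 11.85 pos [ 0.5796 -0.2864  0.1087] rpy [-1.532  0.065 -0.252] gap 0.0422 F [ 0.4  0.6 -3.7] q [-0.621  0.396  1.701  0.015  1.118 -1.944]
t 11.85 F [ 0.4  0.6 -3.7] tool shift [21.2 56.6  3.8] len 61 turn 0
look side [ 0.636 -0.212  0.064] 0.64 fit (array([ 632.7, -197.7]), 22.2, array([ 636.7, -201. ,   66.1]), 88)
t 11.95 pos [ 0.5791 -0.2869  0.1089] rpy [-1.532  0.064 -0.254] gap 0.0419 F [-0.1 -0.2 -3.7] q [-0.622  0.395  1.702  0.015  1.118 -1.944]
```

{"api": "apply_moves", "payload": {
  "rows": [
    [8,8,2,0,30],
    [6,15,0,0,30],
    [2,18,0,0,30],
    [0,8,0,0,30],
    [0,3,0,0,30],
    [0,2,0,0,30],
    [0,0,0,0,30]
  ]
}}

```text
time: 12.65
position: [0.5905, -0.2885, 0.051]
orientation: [-1.532, 0.067, -0.258]
ft_force: [0.3, -0.1, -3.5]
finger_gap: 0.0422
```

```bash
python3 -c "
from h import *
st();go([.598,-.285,.0502])"
```

```text
t 12.65 pos [ 0.5905 -0.2885  0.051 ] rpy [-1.532  0.067 -0.258] gap 0.0422 F [ 0.3 -0.1 -3.5] q [-0.613  0.493  1.688  0.016  1.037 -1.933]
t 12.65 F [ 0.3 -0.1 -3.5] tool shift [6.4 0.6 5.3] len 8 turn 0
```

{"api": "apply_moves", "payload": {
  "rows": [
    [0,3,0,0,30],
    [0,2,0,0,30],
    [0,0,0,0,30]
  ]
}}

```text
time: 12.95
position: [0.5911, -0.2889, 0.051]
orientation: [-1.532, 0.067, -0.258]
ft_force: [0.1, -0.0, -3.7]
finger_gap: 0.0419
```

{"api": "apply_moves", "payload": {
  "rows": [
    [0,5,0,0,30],
    [0,5,0,0,30],
    [0,0,0,0,30]
  ]
}}

```text
time: 13.25
position: [0.5921, -0.2895, 0.0517]
orientation: [-1.533, 0.068, -0.256]
ft_force: [0.6, -0.2, -3.6]
finger_gap: 0.0417
```

{"api": "apply_moves", "payload": {
  "rows": [
    [0,8,0,0,30],
    [0,0,0,0,30]
  ]
}}

```text
time: 13.45
position: [0.5939, -0.2906, 0.0516]
orientation: [-1.535, 0.065, -0.256]
ft_force: [-0.6, 0.0, -3.6]
finger_gap: 0.042
```

```bash
python3 -c "
from h import *
o=st();print(o['effort'],o['wrist_torque']);snap('side','s1');p=cv2.imread('pics/s1.png')[120:300,280:480];cv2.imwrite('pics/s1c.png',cv2.resize(p,None,fx=3.3,fy=3.3))"
```

```text
t 13.45 pos [ 0.5939 -0.2906  0.0516] rpy [-1.535  0.065 -0.256] gap 0.042 F [-0.6  0.  -3.6] q [-0.612  0.498  1.679  0.012  1.038 -1.933]
[ 5.08908264e-02 -4.71752357e+01 -2.67962301e+01  9.73701157e-03
  4.30365326e-01  2.66470721e-03] [-0.06829183 -0.06544919  0.04473519]
```

View pics/s1c.png

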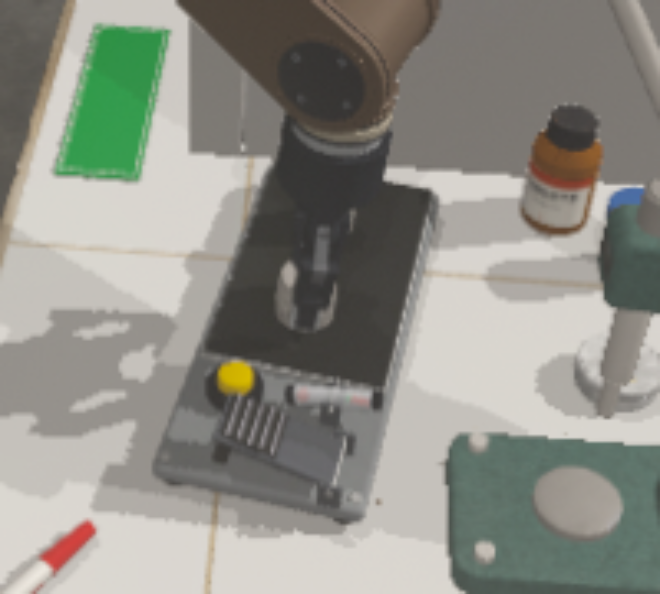

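{"api": "apply_moves", "payload": {
  "rows": [
    [0,6,0,0,30]
  ]
}}

```text
time: 13.6
position: [0.5943, -0.2909, 0.05]
orientation: [-1.535, 0.066, -0.255]
ft_force: [-15.6, 9.4, 39.1]
finger_gap: 0.0417
```

{"api": "apply_moves", "payload": {
  "rows": [
    [0,6,0,0,30]
  ]
}}

```text
time: 13.7
position: [0.5943, -0.2909, 0.0501]
orientation: [-1.535, 0.07, -0.254]
ft_force: [-14.7, 8.8, 33.0]
finger_gap: 0.0417
```

{"api": "apply_moves", "payload": {
  "rows": [
    [0,0,0,0,42],
    [0,0,0,0,55],
    [0,0,0,0,75],
    [0,0,0,0,75],
    [0,-20,0,0,85],
    [0,-40,0,0,85],
    [0,-40,0,0,85],
    [0,0,0,0,85]
  ]
}}

```text
time: 14.5
position: [0.5984, -0.2952, 0.1443]
orientation: [-1.531, 0.078, -0.255]
ft_force: [0.5, -0.3, 2.1]
finger_gap: 0.0847
```

```bash
python3 dd.py side top; python3 -c "
from h import *
go([.525,-.358,.12])"
```

```text
look side [ 0.591 -0.303  0.06 ] 0.53 fit (array([ 591.6, -294.1]), 22.4, array([ 590.6, -296.6,   66.3]), 181)
t 14.7 pos [ 0.5942 -0.2922  0.1358] rpy [-1.526  0.092 -0.254] gap 0.0854 F [-0.7  0.1 -1.2] q [-0.613  0.409  1.63   0.01   1.204 -1.932]
t 14.7 F [-0.7  0.1 -1.2] tool shift [-48.7  16.7 -81.9] len 97 turn 0
```

{"api": "apply_moves", "payload": {
  "rows": [
    [-25,8,-42,0,0]
  ]
}}

```text
time: 14.8
position: [0.5613, -0.3229, 0.1276]
orientation: [-1.525, 0.09, -0.248]
ft_force: [0.1, -2.4, 0.6]
finger_gap: 0.0731
```

```bash
cat > tip.py <<'E'
from h import *
import sys
# shift so the closed fingertips' middle reaches given world point; args x y z(mm)
for _ in range(int(sys.argv[4]) if len(sys.argv)>4 else 0): capture('side')
o=st(); A=R.from_euler('xyz',o['orientation']).as_matrix()
tip=np.array(o['position'])+.014*A[:,1]; t=np.array(list(map(float,sys.argv[1:4])))/1000
print('tip',tip.round(4),'sum',round(sum(np.array(o['joints'])[[1,2,4]]),3),'shift',totool(o,t-tip).round(1),'1mm down',(totool(o,[0,0,-.001])).round(3))
E
python3 tip.py 525 -358 80 4
```

```text
t 15.0 pos [ 0.5573 -0.3256  0.1258] rpy [-1.524  0.096 -0.256] gap 0.0439 F [-0.2  0.2 -0.3] q [-0.687  0.39   1.676  0.003  1.182 -2.   ]
tip [ 0.5562 -0.3246  0.1119] sum 3.248 shift [-18.6  31.9 -41.8] 1mm down [ 0.095  0.994 -0.046]
```

{"api": "apply_moves", "payload": {
  "rows": [
    [-20,0,-42,0,0]
  ]
}}

```text
time: 15.1
position: [0.5297, -0.3576, 0.125]
orientation: [-1.522, 0.095, -0.25]
ft_force: [0.6, -1.7, -0.5]
finger_gap: 0.0279
```

```bash
python3 tip.py 525 -358 60 4
```

```text
t 15.3 pos [ 0.5272 -0.3609  0.1251] rpy [-1.523  0.096 -0.257] gap 0.0 F [ 0.7  0.  -0.5] q [-0.757  0.379  1.693 -0.004  1.178 -2.067]
tip [ 0.526  -0.3599  0.1111] sum 3.249 shift [ 3.4 51.1 -0.9] 1mm down [ 0.096  0.994 -0.048]
```

{"api": "apply_moves", "payload": {
  "rows": [
    [1,15,0,0,0],
    [1,20,0,0,0],
    [1,10,0,0,0]
  ]
}}

```text
time: 15.6
position: [0.5297, -0.3561, 0.0787]
orientation: [-1.524, 0.092, -0.254]
ft_force: [0.3, -0.2, 0.1]
finger_gap: -0.0002
```

```bash
python3 tip.py 525 -358 38 2
```

```text
t 15.7 pos [ 0.5291 -0.3559  0.0784] rpy [-1.523  0.094 -0.254] gap 0.0 F [-0.3 -0.1  0.4] q [-0.75   0.434  1.715 -0.003  1.099 -2.063]
tip [ 0.528  -0.3549  0.0644] sum 3.247 shift [ 0.4 26.3 -5. ] 1mm down [ 0.094  0.994 -0.048]
```

```bash
python3 dd.py top side | grep look
```

```text
look top [ 0.594 -0.288  0.068] 0.74 fit (array([ 591.9, -292.1]), 21.9, array([ 591.6, -291.7,   68.1]), 155)
look top [ 0.632 -0.192  0.07 ] 0.62 fit (array([ 631., -193.]), 21.8, array([ 630.9, -193.5,   67.6]), 152)
look side [ 0.594 -0.304  0.059] 0.85 fit (array([ 591.1, -294.1]), 21.5, array([ 590.9, -297.1,   66. ]), 179)
look side [ 0.638 -0.212  0.06 ] 0.67 fit (array([ 634.1, -197.1]), 21.7, array([ 638.2, -202. ,   66.2]), 72)
```

{"api": "apply_moves", "payload": {
  "rows": [
    [0,8,-4,0,0],
    [0,9,-2,0,0]
  ]
}}

```text
time: 16.1
position: [0.5295, -0.3648, 0.0677]
orientation: [-1.53, 0.082, -0.255]
ft_force: [0.4, -0.7, -0.1]
finger_gap: -0.0
```

```bash
python3 tip.py 525 -358 38 1
```

```text
t 16.15 pos [ 0.5285 -0.3643  0.0658] rpy [-1.528  0.085 -0.255] gap 0.0 F [-0.7  0.5 -0.4] q [-0.76   0.454  1.713 -0.004  1.07  -2.072]
tip [ 0.5275 -0.3634  0.0519] sum 3.237 shift [-2.6 14.3  4. ] 1mm down [ 0.085  0.995 -0.042]
```

{"api": "apply_moves", "payload": {
  "rows": [
    [-1,7,2,0,0],
    [0,8,0,0,0],
    [0,4,0,0,0],
    [0.2,3,-0.1,0,0],
    [0.2,3,-0.1,0,0]
  ]
}}

```text
time: 16.65
position: [0.5279, -0.3624, 0.0523]
orientation: [-1.527, 0.088, -0.255]
ft_force: [-5.3, 3.8, 13.1]
finger_gap: -0.0001
```

```bash
python3 tip.py 525 -358 38
```

```text
t 16.65 pos [ 0.5279 -0.3624  0.0523] rpy [-1.527  0.088 -0.255] gap -0.0001 F [-5.3  3.8 13.1] q [-0.758  0.471  1.718 -0.005  1.051 -2.07 ]
tip [ 0.5268 -0.3615  0.0384] sum 3.24 shift [-2.6  0.7  2.9] 1mm down [ 0.088  0.995 -0.043]
```

{"api": "apply_moves", "payload": {
  "rows": [
    [0.2,3,-0.1,0,0],
    [0.2,3,-0.1,0,0],
    [0.2,3,-0.1,0,0],
    [0.2,3,-0.1,0,0],
    [0.2,3,-0.1,0,0],
    [0.2,3,-0.1,0,0],
    [0.2,3,-0.1,0,0],
    [0.2,3,-0.1,0,0]
  ]
}}

```text
time: 17.45
position: [0.528, -0.3625, 0.0523]
orientation: [-1.524, 0.101, -0.252]
ft_force: [-4.8, 3.5, 13.0]
finger_gap: -0.0001
```

```bash
python3 tip.py 525 -358 38
```

```text
t 17.45 pos [ 0.528  -0.3625  0.0523] rpy [-1.524  0.101 -0.252] gap -0.0001 F [-4.8  3.5 13. ] q [-0.757  0.477  1.71  -0.009  1.066 -2.069]
tip [ 0.5268 -0.3615  0.0384] sum 3.253 shift [-2.6  0.8  2.9] 1mm down [ 0.101  0.994 -0.047]
```

{"api": "apply_moves", "payload": {
  "rows": [
    [-0.8,3,0.3,0,0],
    [-0.8,3,0.3,0,0],
    [-0.8,3,0.3,0,0],
    [-0.8,3,0.3,0,0],
    [-0.8,3,0.3,0,0],
    [-0.8,3,0.3,0,0],
    [-0.8,3,0.3,0,0],
    [-0.8,3,0.3,0,0]
  ]
}}

```text
time: 18.25
position: [0.5278, -0.3623, 0.0523]
orientation: [-1.53, 0.088, -0.251]
ft_force: [-2.3, 1.6, 11.2]
finger_gap: -0.0001
```

```bash
python3 tip.py 525 -358 38
```

```text
t 18.25 pos [ 0.5278 -0.3623  0.0523] rpy [-1.53   0.088 -0.251] gap -0.0001 F [-2.3  1.6 11.2] q [-0.757  0.47   1.719 -0.008  1.049 -2.07 ]
tip [ 0.5267 -0.3614  0.0384] sum 3.239 shift [-2.5  0.7  2.9] 1mm down [ 0.088  0.995 -0.041]
```

{"api": "apply_moves", "payload": {
  "rows": [
    [-1.2,3,0.5,0,0],
    [-1.2,3,0.5,0,0],
    [-1.2,3,0.5,0,0],
    [-1.2,3,0.5,0,0],
    [-1.2,3,0.5,0,0],
    [-1.2,3,0.5,0,0],
    [-1.2,3,0.5,0,0],
    [-1.2,3,0.5,0,0],
    [-1.2,3,0.5,0,0],
    [-1.2,3,0.5,0,0]
  ]
}}

```text
time: 19.25
position: [0.5274, -0.362, 0.0522]
orientation: [-1.543, 0.061, -0.252]
ft_force: [-1.5, 2.0, 10.8]
finger_gap: 0.0002
```

```bash
python3 tip.py 525 -358 38
```

```text
t 19.25 pos [ 0.5274 -0.362   0.0522] rpy [-1.543  0.061 -0.252] gap 0.0002 F [-1.5  2.  10.8] q [-0.758  0.456  1.739 -0.007  1.014 -2.072]
tip [ 0.5267 -0.3614  0.0382] sum 3.209 shift [-2.5  0.5  2.9] 1mm down [ 0.061  0.998 -0.027]
```

{"api": "apply_moves", "payload": {
  "rows": [
    [-1.2,3,0.5,0,0],
    [-1.2,3,0.5,0,0],
    [-1.2,3,0.5,0,0],
    [-1.2,3,0.5,0,0],
    [-1.2,3,0.5,0,0],
    [-1.2,3,0.5,0,0],
    [-1.2,3,0.5,0,0],
    [-1.2,3,0.5,0,0],
    [-1.2,3,0.5,0,0],
    [-1.2,3,0.5,0,0],
    [-1.2,3,0.5,0,0],
    [-1.2,3,0.5,0,0]
  ]
}}

```text
time: 20.45
position: [0.5271, -0.3617, 0.0521]
orientation: [-1.558, 0.032, -0.252]
ft_force: [-2.6, 2.6, 11.6]
finger_gap: -0.0
```

{"api": "apply_moves", "payload": {
  "rows": [
    [-1,3,0.4,0,0],
    [-1,3,0.4,0,0],
    [0,3,0,0,0],
    [0,-40,0,0,0]
  ]
}}

```text
time: 20.85
position: [0.5248, -0.3593, 0.0863]
orientation: [-1.553, 0.041, -0.252]
ft_force: [-0.1, -0.5, -0.2]
finger_gap: 0.0003
```

```bash
python3 tip.py 523 -420 90 2; python3 dd.py top side | grep look; python3 -c "
from h import *
p,d=snap('side','s2');p=cv2.imread('pics/s2.png')[210:280,320:410];cv2.imwrite('pics/s2c.png',cv2.resize(p,None,fx=7,fy=7,interpolation=cv2.INTER_CUBIC))"
```

```text
t 20.95 pos [ 0.531  -0.3649  0.0975] rpy [-1.564  0.021 -0.252] gap -0.0001 F [ 0.2 -1.   1.2] q [-0.758  0.383  1.742 -0.005  1.039 -2.074]
tip [ 0.5308 -0.3648  0.0835] sum 3.163 shift [  6.1  -7.  -55.4] 1mm down [ 0.021  1.    -0.007]
look top [ 0.594 -0.287  0.068] 0.74 fit (array([ 591.9, -291.4]), 21.5, array([ 591.6, -291.8,   68.3]), 146)
look top [ 0.631 -0.196  0.072] 0.47 fit (array([ 630.6, -193.2]), 21.6, array([ 630.5, -193.7,   68.1]), 149)
look side [ 0.59  -0.302  0.06 ] 0.71 fit (array([ 589.5, -294.4]), 22.2, array([ 590.4, -296.4,   66. ]), 184)
look side [ 0.628 -0.211  0.061] 0.54 fit (array([ 633.8, -198.1]), 23.5, array([ 633.2, -199.6,   65.9]), 126)
```

View pics/s2c.png

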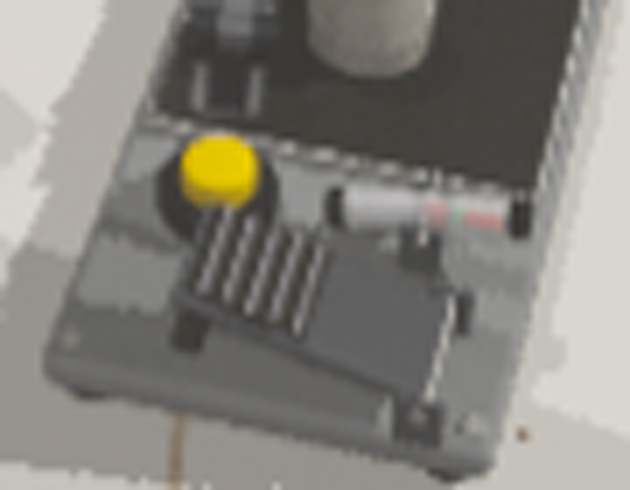

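{"api": "apply_moves", "payload": {
  "rows": [
    [6,0,-49,0,0]
  ]
}}

```text
time: 21.3
position: [0.521, -0.4052, 0.0867]
orientation: [-1.553, 0.037, -0.246]
ft_force: [1.1, -0.7, 0.4]
finger_gap: -0.0002
```

```bash
python3 tip.py 522 -420 66 3; python3 dd.py side top | grep look
```

```text
t 21.45 pos [ 0.5197 -0.412   0.0875] rpy [-1.557  0.035 -0.255] gap 0.0 F [ 0.5 -0.6 -0.2] q [-0.821  0.439  1.686 -0.008  1.054 -2.133]
tip [ 0.5193 -0.4117  0.0735] sum 3.178 shift [ 5.   7.2 -7.4] 1mm down [ 0.034  0.999 -0.014]
look side [ 0.637 -0.212  0.063] 0.62 fit (array([ 632.2, -198.2]), 21.1, array([ 636.6, -200.6,   66.3]), 92)
look side [ 0.597 -0.31   0.058] 0.58 fit (array([ 592.6, -295.2]), 21.9, array([ 597.3, -302.7,   66.1]), 95)
look top [ 0.592 -0.291  0.066] 0.65 fit (array([ 592.3, -292.5]), 21.9, array([ 591.8, -291.9,   68.2]), 150)
look top [ 0.631 -0.194  0.072] 0.51 fit (array([ 630.7, -193.1]), 21.8, array([ 630.6, -193.7,   67.7]), 151)
look top [ 0.618 -0.251  0.031] 0.36 fit (array([ 617.6, -251.2]), 49.9, array([ 618.9, -248.7,   32.3]), 444)
```

{"api": "apply_moves", "payload": {
  "rows": [
    [3,5,-4,0,0],
    [1,7,-1,0,0],
    [-0.5,8,0,0,0],
    [-0.5,8,0,0,0],
    [-0.5,5,0.2,0,0],
    [-0.8,4,0.3,0,0],
    [-0.8,4,0.3,0,0]
  ]
}}

```text
time: 22.35
position: [0.5217, -0.4129, 0.0559]
orientation: [-1.559, 0.036, -0.246]
ft_force: [-6.9, 4.9, 20.6]
finger_gap: -0.0001
```

```bash
python3 tip.py 520 -420 42
```

```text
t 22.35 pos [ 0.5217 -0.4129  0.0559] rpy [-1.559  0.036 -0.246] gap -0.0001 F [-6.9  4.9 20.6] q [-0.818  0.485  1.688 -0.011  1.005 -2.137]
tip [ 0.5213 -0.4126  0.0419] sum 3.178 shift [ 0.5 -0.2 -7.5] 1mm down [ 0.036  0.999 -0.012]
```

{"api": "apply_moves", "payload": {
  "rows": [
    [-1.2,4,0.4,0,0],
    [-1.2,4,0.4,0,0],
    [-1.2,4,0.4,0,0],
    [-1.2,4,0.4,0,0],
    [-1.2,4,0.4,0,0],
    [-1.2,4,0.4,0,0]
  ]
}}

```text
time: 22.95
position: [0.5216, -0.4127, 0.0559]
orientation: [-1.567, 0.025, -0.242]
ft_force: [-4.3, 3.9, 16.0]
finger_gap: -0.0
```

```bash
python3 tip.py 520 -420 42; python3 -c "
from h import *
snap('side','s3');p=cv2.imread('pics/s3.png')[200:290,310:410];cv2.imwrite('pics/s3c.png',cv2.resize(p,None,fx=6,fy=6,interpolation=cv2.INTER_CUBIC))"
```

```text
t 22.95 pos [ 0.5216 -0.4127  0.0559] rpy [-1.567  0.025 -0.242] gap -0.0 F [-4.3  3.9 16. ] q [-0.818  0.479  1.697 -0.012  0.99  -2.14 ]
tip [ 0.5213 -0.4126  0.0419] sum 3.165 shift [ 0.5 -0.1 -7.5] 1mm down [ 0.025  1.    -0.004]
```

View pics/s3c.png

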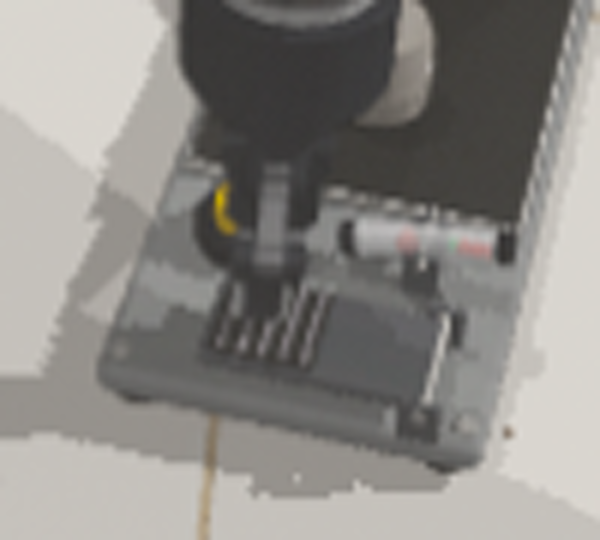

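{"api": "apply_moves", "payload": {
  "rows": [
    [0,-45,0,0,0]
  ]
}}

```text
time: 23.1
position: [0.5199, -0.4099, 0.0948]
orientation: [-1.56, 0.035, -0.242]
ft_force: [0.0, -0.1, 0.2]
finger_gap: 0.0003
```

```bash
python3 tip.py 520 -420 42 3; python3 dd.py top side | grep look; python3 -c "
from h import *
snap('side','s4');p=cv2.imread('pics/s4.png')[120:290,280:420];cv2.imwrite('pics/s4c.png',cv2.resize(p,None,fx=3.5,fy=3.5,interpolation=cv2.INTER_CUBIC))"
```

```text
t 23.25 pos [ 0.5249 -0.415   0.1051] rpy [-1.571  0.018 -0.242] gap -0.0003 F [-0.5  0.1 -0.4] q [-0.817  0.419  1.677 -0.011  1.061 -2.14 ]
tip [ 0.5246 -0.4149  0.0911] sum 3.156 shift [-2.4 49.1 -6. ] 1mm down [0.018 1.    0.   ]
look top [ 0.592 -0.287  0.069] 0.75 fit (array([ 592.6, -292. ]), 21.9, array([ 591.7, -292. ,   68.3]), 153)
look top [ 0.632 -0.198  0.068] 0.74 fit (array([ 631., -193.]), 21.5, array([ 630.5, -193.2,   67.9]), 149)
look side [ 0.596 -0.309  0.057] 0.5 fit (array([ 591.1, -293.7]), 23.1, array([ 593.5, -301.2,   66.2]), 130)
look side [ 0.638 -0.212  0.062] 0.45 fit (array([ 634.3, -196.4]), 22.6, array([ 638.4, -199.8,   66.1]), 77)
```

View pics/s4c.png

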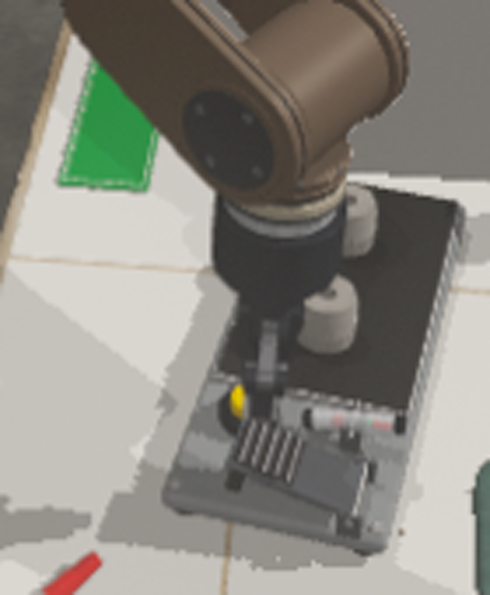

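{"api": "apply_moves", "payload": {
  "rows": [
    [15,-8,20,0,85],
    [20,-8,35,0,85],
    [0,0,48,0,85]
  ]
}}

```text
time: 23.8
position: [0.5788, -0.323, 0.1094]
orientation: [-1.563, 0.034, -0.252]
ft_force: [0.8, 0.3, 1.0]
finger_gap: 0.0429
```

```bash
python3 tip.py 520 -420 42 4 | head -1; python3 -c "
from h import *
go([.592,-.293,.085])"
```

```text
t 24.0 pos [ 0.577  -0.3204  0.1078] rpy [-1.561  0.039 -0.247] gap 0.0722 F [-0.5  0.  -0.1] q [-0.658  0.409  1.685 -0.007  1.087 -1.978]
t 24.0 F [-0.5  0.  -0.1] tool shift [ 8.7 22.8 30. ] len 39 turn 0
```

{"api": "apply_moves", "payload": {
  "rows": [
    [8,2,29,0,85]
  ]
}}

```text
time: 24.1
position: [0.5907, -0.2973, 0.1055]
orientation: [-1.563, 0.039, -0.251]
ft_force: [0.1, 0.1, 0.2]
finger_gap: 0.0844
```

```bash
python3 tip.py 520 -420 42 4 | head -1; python3 -c "
from h import *
go([.592,-.293,.049])"
```

```text
t 24.3 pos [ 0.5912 -0.2948  0.105 ] rpy [-1.561  0.04  -0.247] gap 0.085 F [-0.7  0.4  0.1] q [-0.614  0.414  1.684 -0.006  1.085 -1.935]
t 24.3 F [-0.7  0.4  0.1] tool shift [ 2.6 55.9  1.4] len 56 turn 0
```

{"api": "apply_moves", "payload": {
  "rows": [
    [3,40,1,0,85]
  ]
}}

```text
time: 24.4
position: [0.5968, -0.2984, 0.0715]
orientation: [-1.567, 0.026, -0.248]
ft_force: [0.7, -1.0, 1.3]
finger_gap: 0.085
```

```bash
python3 tip.py 520 -420 42 4 | head -1; python3 -c "
from h import *
go([.592,-.293,.049])"
```

```text
t 24.6 pos [ 0.5915 -0.2944  0.0637] rpy [-1.56   0.043 -0.248] gap 0.0852 F [-1.1  0.3 -0.6] q [-0.613  0.469  1.694 -0.006  1.022 -1.932]
t 24.6 F [-1.1  0.3 -0.6] tool shift [ 0.7 14.7  1.3] len 15 turn 0
```

{"api": "apply_moves", "payload": {
  "rows": [
    [0,14,1,0,85],
    [0,0,0,0,60],
    [0,0,0,0,30],
    [0,0,0,0,30],
    [0,0,0,0,30],
    [0,0,0,0,30],
    [0,0,0,0,30],
    [0,0,0,0,30]
  ]
}}

```text
time: 25.4
position: [0.5934, -0.2959, 0.0544]
orientation: [-1.563, 0.035, -0.25]
ft_force: [0.7, 0.1, -0.7]
finger_gap: 0.0415
```

{"api": "apply_moves", "payload": {
  "rows": [
    [0,-45,0,0,30]
  ]
}}

```text
time: 25.5
position: [0.5895, -0.2932, 0.0907]
orientation: [-1.556, 0.052, -0.25]
ft_force: [0.1, 0.8, -4.9]
finger_gap: 0.0413
```

```bash
python3 tip.py 520 -420 42 4 | head -1; python3 -c "
from h import *
go([.592,-.293,.14])"
```

```text
t 25.7 pos [ 0.5954 -0.2971  0.1003] rpy [-1.564  0.033 -0.25 ] gap 0.0416 F [-0.5  0.7 -4.2] q [-0.613  0.425  1.678 -0.006  1.071 -1.931]
t 25.7 F [-0.5  0.7 -4.2] tool shift [ -5.6 -39.5   3.4] len 40 turn 0
```

```bash
python3 -c "
from h import *
go([.455,-.13,.13])"
```

```text
t 25.7 F [-0.5  0.7 -4.2] tool shift [-178.3  -23.   127.3] len 220 turn 0
```

{"api": "apply_moves", "payload": {
  "rows": [
    [-20,-10,14,0,30],
    [-34,-5,25,0,30],
    [-34,-5,25,0,30],
    [-34,0,25,0,30],
    [-30,0,22,0,30]
  ]
}}

```text
time: 26.2
position: [0.4682, -0.1482, 0.1162]
orientation: [-1.56, 0.048, -0.255]
ft_force: [1.2, 0.1, -3.2]
finger_gap: 0.0414
```

```bash
python3 tip.py 520 -420 42 4 | head -1; python3 -c "
from h import *
go([.455,-.13,.13]);go([.498,.096,.13],-.274)"
```

```text
t 26.4 pos [ 0.4697 -0.1493  0.1169] rpy [-1.561  0.046 -0.253] gap 0.0419 F [ 0.7 -0.  -2.9] q [-5.130e-01  5.800e-02  2.092e+00 -2.000e-03  1.039e+00 -1.829e+00]
t 26.4 F [ 0.7 -0.  -2.9] tool shift [-19.7 -12.   15.1] len 28 turn 0
t 26.4 F [ 0.7 -0.  -2.9] tool shift [-34.7  -9.  244.6] len 247 turn 1.2
```

{"api": "apply_moves", "payload": {
  "rows": [
    [-20,-4,22,0,30],
    [-22,-3,36,0,30],
    [-8,-2,42,0,30],
    [0,0,42,0,30]
  ]
}}

```text
time: 26.8
position: [0.4602, -0.003, 0.129]
orientation: [-1.563, 0.043, -0.266]
ft_force: [0.6, 0.1, -3.1]
finger_gap: 0.0412
```

```bash
python3 tip.py 520 -420 42 4 | head -1; python3 -c "
from h import *
go([.498,.096,.12],-.274)"
```

```text
t 27.0 pos [ 0.4607 -0.0033  0.1287] rpy [-1.564  0.044 -0.261] gap 0.0419 F [-0.5  0.  -3.2] q [-0.232 -0.037  2.163  0.01   1.059 -1.547]
t 27.0 F [-0.5  0.  -3.2] tool shift [ 10.8   9.  105.5] len 106 turn 0.7
```

{"api": "apply_moves", "payload": {
  "rows": [
    [3,0,35,0,30],
    [4,3,40,0,30],
    [4,5,28,0,30]
  ]
}}

```text
time: 27.3
position: [0.5013, 0.0889, 0.1206]
orientation: [-1.566, 0.042, -0.273]
ft_force: [1.2, -0.2, -3.2]
finger_gap: 0.0414
```

```bash
python3 tip.py 520 -420 42 4 | head -1; python3 -c "
from h import *
go([.498,.096,.0275],-.274)"; python3 dd.py top | grep look
```

```text
t 27.5 pos [0.5    0.0881 0.12  ] rpy [-1.567  0.044 -0.271] gap 0.0415 F [ 0.1  0.1 -4.8] q [-0.032  0.082  2.06   0.016  1.042 -1.34 ]
t 27.5 F [ 0.1  0.1 -4.8] tool shift [ 0.  92.6  6.8] len 93 turn 0.2
look top [ 0.63  -0.193  0.071] 0.53 fit (array([ 630.8, -192.9]), 21.7, array([ 630.8, -193.8,   67.6]), 152)
```

{"api": "apply_moves", "payload": {
  "rows": [
    [0,45,4,0,30]
  ]
}}

```text
time: 27.7
position: [0.5056, 0.0906, 0.0815]
orientation: [-1.563, 0.027, -0.275]
ft_force: [2.3, -1.1, -3.7]
finger_gap: 0.0413
```

```bash
python3 tip.py 520 -420 42 4 | head -1
```

```text
t 27.9 pos [0.4979 0.0913 0.0746] rpy [-1.568  0.046 -0.274] gap 0.0415 F [ 0.6 -0.6 -1.6] q [-0.026  0.152  2.081  0.017  0.952 -1.333]
```

{"api": "apply_moves", "payload": {
  "rows": [
    [0,38,2,0,30]
  ]
}}

```text
time: 28.0
position: [0.5041, 0.0929, 0.0434]
orientation: [-1.564, 0.03, -0.275]
ft_force: [2.8, 0.2, -1.8]
finger_gap: 0.0415
```

```bash
python3 tip.py 520 -420 42 4 | head -1; python3 -c "
from h import *
go([.498,.096,.0275],-.274)"
```

```text
t 28.2 pos [0.4974 0.0934 0.0379] rpy [-1.568  0.046 -0.274] gap 0.0416 F [-0.4  1.1 -3.2] q [-0.022  0.217  2.091  0.019  0.877 -1.331]
t 28.2 F [-0.4  1.1 -3.2] tool shift [ 0.4 10.4  2.6] len 11 turn -0.0
```

{"api": "apply_moves", "payload": {
  "rows": [
    [0,10,2,0,30]
  ]
}}

```text
time: 28.3
position: [0.5008, 0.0952, 0.0313]
orientation: [-1.566, 0.038, -0.275]
ft_force: [0.8, 0.2, -3.1]
finger_gap: 0.0414
```

```bash
python3 tip.py 520 -420 42 3 | head -1
```

```text
t 28.45 pos [0.4981 0.0955 0.0288] rpy [-1.567  0.044 -0.274] gap 0.0418 F [-0.2 -1.2 -3.2] q [-0.018  0.235  2.09   0.019  0.858 -1.327]
```

{"api": "apply_moves", "payload": {
  "rows": [
    [0,3,0,0,30]
  ]
}}

```text
time: 28.55
position: [0.4987, 0.0956, 0.0272]
orientation: [-1.567, 0.043, -0.274]
ft_force: [-7.6, -2.2, 19.7]
finger_gap: 0.0413
```

```bash
python3 tip.py 520 -420 42 3 | head -1
```

```text
t 28.7 pos [0.4987 0.0956 0.0273] rpy [-1.567  0.044 -0.274] gap 0.0418 F [-2.8  0.1  6.1] q [-0.017  0.239  2.089  0.019  0.855 -1.327]
```

Contact made. Now I'll release it and lift.

{"api": "apply_moves", "payload": {
  "rows": [
    [0,0,0,0,42],
    [0,0,0,0,55],
    [0,0,0,0,75],
    [0,0,0,0,80],
    [0,0,0,0,85],
    [0,-45,0,0,85]
  ]
}}

```text
time: 29.3
position: [0.4976, 0.095, 0.0683]
orientation: [-1.569, 0.051, -0.274]
ft_force: [0.6, -0.1, 1.2]
finger_gap: 0.0852
```

```bash
python3 tip.py 520 -420 42 4 | head -1
```

```text
t 29.5 pos [0.5041 0.0949 0.0754] rpy [-1.565  0.034 -0.274] gap 0.0848 F [ 1.1 -0.1 -1.1] q [-0.019  0.158  2.072  0.018  0.942 -1.326]
```

{"api": "apply_moves", "payload": {
  "rows": [
    [0,-48,0,0,85]
  ]
}}

```text
time: 29.6
position: [0.4994, 0.0942, 0.1161]
orientation: [-1.569, 0.051, -0.274]
ft_force: [0.9, 0.6, -0.8]
finger_gap: 0.085
```

```bash
python3 tip.py 520 -420 42 4 | head -1; python3 dd.py top side | grep look;  python3 -c "
from h import *
go([.45,-.06,.13]);go([.631,-.194,.13])"
```

```text
t 29.8 pos [0.506  0.0942 0.1238] rpy [-1.564  0.032 -0.274] gap 0.0846 F [ 0.6 -0.  -0.3] q [-0.02   0.085  2.048  0.017  1.038 -1.326]
look top [ 0.629 -0.194  0.072] 0.77 fit (array([ 631. , -193.2]), 21.7, array([ 631. , -193.6,   67.7]), 148)
look top [ 0.597 -0.294  0.03 ] 0.45 fit (array([ 597.1, -293.9]), 49.9, array([ 596.7, -292.7,   32.3]), 539)
look side [ 0.624 -0.208  0.061] 0.86 fit (array([ 630.1, -195.1]), 22.4, array([ 629.6, -197.9,   65.9]), 154)
look side [0.496 0.081 0.03 ] 0.52 fit (array([495.8,  90.4]), 22.9, array([495.2,  87.5,  38.2]), 118)
t 30.0 F [-0.6  0.2 -0.4] tool shift [ -10.8   -9.  -163.1] len 164 turn 0
t 30.0 F [-0.6  0.2 -0.4] tool shift [ 199.5  -17.2 -243.2] len 315 turn 0
```

{"api": "apply_moves", "payload": {
  "rows": [
    [-14,-3,-25,0,85],
    [-14,-3,-40,0,85],
    [0,0,-45,0,85],
    [10,0,-45,0,85],
    [20,0,-42,0,85],
    [20,0,-30,0,85]
  ]
}}

```text
time: 30.6
position: [0.4574, -0.1316, 0.1174]
orientation: [-1.564, 0.051, -0.264]
ft_force: [0.8, -0.5, 0.9]
finger_gap: 0.0851
```

```bash
python3 tip.py 520 -420 42 4 | head -1; python3 -c "
from h import *
go([.53,-.205,.13]);go([.631,-.1945,.12])"
```

```text
t 30.8 pos [ 0.4577 -0.1299  0.1172] rpy [-1.564  0.052 -0.265] gap 0.0854 F [-0.7  0.8  0.2] q [-0.488  0.022  2.128 -0.005  1.043 -1.791]
t 30.8 F [-0.7  0.8  0.2] tool shift [ 88.6 -17.8 -53.5] len 105 turn 0
t 30.8 F [-0.7  0.8  0.2] tool shift [183.8 -12.5 -17. ] len 185 turn 0
```

{"api": "apply_moves", "payload": {
  "rows": [
    [15,-5,-30,0,85],
    [30,-5,-30,0,85],
    [35,-2,0,0,85],
    [35,0,15,0,85],
    [30,0,15,0,85]
  ]
}}

```text
time: 31.3
position: [0.5881, -0.1903, 0.1155]
orientation: [-1.559, 0.065, -0.26]
ft_force: [-0.3, -0.9, -1.1]
finger_gap: 0.0844
```

```bash
python3 tip.py 520 -420 42 4 | head -1; python3 -c "
from h import *
go([.631,-.1945,.105])"
```

```text
t 31.5 pos [ 0.5867 -0.1897  0.1151] rpy [-1.559  0.066 -0.258] gap 0.085 F [-0.2  0.2  0. ] q [-0.476  0.327  1.779 -0.003  1.102 -1.787]
t 31.5 F [-0.2  0.2  0. ] tool shift [44.6  7.2  6.5] len 46 turn 0
```

{"api": "apply_moves", "payload": {
  "rows": [
    [45,5,7,0,85]
  ]
}}

```text
time: 31.6
position: [0.6261, -0.1916, 0.105]
orientation: [-1.558, 0.076, -0.257]
ft_force: [-0.4, -0.7, -0.3]
finger_gap: 0.085
```

```bash
python3 tip.py 520 -420 42 4 | head -1; python3 -c "
from h import *
go([.631,-.1945,.049])"; python3 dd.py side | grep look
```

```text
t 31.8 pos [ 0.6305 -0.1933  0.1061] rpy [-1.559  0.069 -0.257] gap 0.0845 F [ 0.2  0.4 -0.3] q [-0.451  0.424  1.669 -0.002  1.119 -1.763]
t 31.8 F [ 0.2  0.4 -0.3] tool shift [ 4.7 56.8 -1.7] len 57 turn 0
look side [ 0.624 -0.208  0.06 ] 0.57 fit (array([ 630.3, -196.4]), 21.5, array([ 628.2, -203.6,   65.7]), 105)
look side [ 0.578 -0.333  0.03 ] 0.54 fit (array([ 578.3, -333. ]), 49.8, array([ 580.1, -329. ,   32.1]), 250)
look side [0.495 0.082 0.029] 0.48 fit (array([495.6,  90.6]), 23.3, array([495.4,  88.2,  37.9]), 116)
look side [ 0.526 -0.36   0.04 ] 0.35 fit (array([ 537.7, -353.9]), 44.7, array([ 531.5, -358.9,   36.5]), 233)
```

{"api": "apply_moves", "payload": {
  "rows": [
    [4,42,-1,0,85]
  ]
}}

```text
time: 32.0
position: [0.6362, -0.1971, 0.074]
orientation: [-1.563, 0.05, -0.258]
ft_force: [0.9, -0.1, 0.4]
finger_gap: 0.0846
```

```bash
python3 tip.py 520 -420 42 4 | head -1; python3 -c "
from h import *
go([.631,-.1945,.050])"
```

```text
t 32.2 pos [ 0.6304 -0.1944  0.0657] rpy [-1.559  0.069 -0.258] gap 0.0853 F [ 1.5 -0.8  0.9] q [-0.452  0.475  1.682 -0.002  1.054 -1.764]
t 32.2 F [ 1.5 -0.8  0.9] tool shift [ 1.7 15.6 -0.1] len 16 turn 0
```

{"api": "apply_moves", "payload": {
  "rows": [
    [1,15,0,0,85]
  ]
}}

```text
time: 32.3
position: [0.6329, -0.1956, 0.0551]
orientation: [-1.561, 0.06, -0.258]
ft_force: [1.1, 0.1, 1.1]
finger_gap: 0.0851
```

```bash
python3 tip.py 520 -420 42 4 | head -1
```

```text
t 32.5 pos [ 0.6303 -0.1942  0.0509] rpy [-1.559  0.069 -0.258] gap 0.0847 F [-0.6  1.1 -0.3] q [-0.452  0.495  1.685 -0.002  1.031 -1.763]
```

{"api": "apply_moves", "payload": {
  "rows": [
    [0,0,0,0,60],
    [0,0,0,0,30],
    [0,0,0,0,30],
    [0,0,0,0,30],
    [0,0,0,0,30],
    [0,0,0,0,30],
    [0,0,0,0,30]
  ]
}}

```text
time: 33.2
position: [0.6319, -0.1943, 0.0534]
orientation: [-1.559, 0.065, -0.258]
ft_force: [0.3, 0.6, 0.3]
finger_gap: 0.0415
```

{"api": "apply_moves", "payload": {
  "rows": [
    [0,-45,0,0,30]
  ]
}}

```text
time: 33.3
position: [0.6286, -0.1928, 0.0893]
orientation: [-1.555, 0.083, -0.258]
ft_force: [-0.3, -0.8, -4.7]
finger_gap: 0.0416
```

```bash
python3 tip.py 520 -420 42 4 | head -1; python3 -c "
from h import *
go([.54,-.2,.12]);go([.45,-.13,.13])"
```

```text
t 33.5 pos [ 0.635  -0.1958  0.0988] rpy [-1.559  0.063 -0.258] gap 0.0416 F [-1.   0.3 -4. ] q [-4.510e-01  4.400e-01  1.662e+00 -1.000e-03  1.104e+00 -1.763e+00]
t 33.5 F [-1.   0.3 -4. ] tool shift [-91.9 -15.8 -28.1] len 97 turn 0
t 33.5 F [-1.   0.3 -4. ] tool shift [-197.2  -18.6   16.7] len 199 turn 0
```

{"api": "apply_moves", "payload": {
  "rows": [
    [-20,-10,-10,0,30],
    [-34,-6,-12,0,30],
    [-35,-3,0,0,30],
    [-35,0,10,0,30],
    [-35,0,15,0,30],
    [-28,0,13,0,30]
  ]
}}

```text
time: 34.1
position: [0.4466, -0.1293, 0.1166]
orientation: [-1.554, 0.087, -0.26]
ft_force: [0.2, -0.8, -2.5]
finger_gap: 0.0416
```

```bash
python3 tip.py 520 -420 42 4 | head -1; python3 -c "
from h import *
go([.471,-.002,.12],-.274)"; python3 dd.py top | grep look
```

```text
t 34.3 pos [ 0.4488 -0.1302  0.1175] rpy [-1.555  0.084 -0.259] gap 0.041 F [-0.8 -0.9 -2.9] q [-0.498  0.021  2.131 -0.005  1.076 -1.807]
t 34.3 F [-0.8 -0.9 -2.9] tool shift [-11.5   0.5 129.6] len 130 turn 0.9
look top [0.502 0.09  0.044] 0.7 fit (array([496.6,  92.7]), 21.6, array([496.7,  92.1,  39.9]), 148)
look top [0.502 0.065 0.004] 0.56 fit (array([496.6,  92.7]), 21.6, array([496.7,  92.1,  39.9]), 148)
```

{"api": "apply_moves", "payload": {
  "rows": [
    [-4,-3,25,0,30],
    [-4,0,40,0,30],
    [-2,0,38,0,30],
    [0,0,20,0,30]
  ]
}}

```text
time: 34.8
position: [0.478, -0.0119, 0.1246]
orientation: [-1.557, 0.079, -0.268]
ft_force: [1.1, -0.5, -3.2]
finger_gap: 0.0416
```

```bash
python3 tip.py 520 -420 42 4 | head -1; python3 -c "
from h import *
go([.470,-.005,.0265],-.274)"
```

```text
t 35.0 pos [ 0.4775 -0.0137  0.1244] rpy [-1.558  0.079 -0.268] gap 0.0414 F [ 0.1  0.3 -4.2] q [-0.249  0.028  2.108  0.016  1.084 -1.559]
t 35.0 F [ 0.1  0.3 -4.2] tool shift [-1.8 98.4  5.2] len 99 turn 0.4
```

{"api": "apply_moves", "payload": {
  "rows": [
    [-1,45,3,0,30]
  ]
}}

```text
time: 35.1
position: [0.481, -0.0117, 0.0854]
orientation: [-1.558, 0.062, -0.269]
ft_force: [1.5, -0.6, -4.0]
finger_gap: 0.0415
```

```bash
python3 tip.py 520 -420 42 4 | head -1
```

```text
t 35.3 pos [ 0.4733 -0.0098  0.0789] rpy [-1.558  0.082 -0.269] gap 0.0421 F [ 0.2 -0.7 -2.5] q [-0.243  0.095  2.138  0.017  0.991 -1.554]
```

{"api": "apply_moves", "payload": {
  "rows": [
    [0,42,2,0,30]
  ]
}}

```text
time: 35.4
position: [0.4786, -0.0092, 0.0438]
orientation: [-1.558, 0.063, -0.27]
ft_force: [2.0, -0.6, -3.9]
finger_gap: 0.0418
```

```bash
python3 tip.py 520 -420 42 4 | head -1; python3 -c "
from h import *
go([.470,-.005,.0265],-.274)"
```

```text
t 35.6 pos [ 0.4712 -0.007   0.0381] rpy [-1.558  0.082 -0.27 ] gap 0.0419 F [ 0.4 -0.2 -3.4] q [-0.238  0.166  2.153  0.019  0.904 -1.552]
t 35.6 F [ 0.4 -0.2 -3.4] tool shift [-0.8 11.7  1.5] len 12 turn 0.3
```

{"api": "apply_moves", "payload": {
  "rows": [
    [0,10,1,0,30]
  ]
}}

```text
time: 35.7
position: [0.4742, -0.0069, 0.0314]
orientation: [-1.558, 0.074, -0.27]
ft_force: [0.6, -0.5, -2.9]
finger_gap: 0.0421
```

```bash
python3 tip.py 520 -420 42 3 | head -1
```

```text
t 35.85 pos [ 0.4715 -0.006   0.0291] rpy [-1.558  0.08  -0.27 ] gap 0.0417 F [-0.7  0.3 -4. ] q [-0.236  0.183  2.155  0.02   0.883 -1.55 ]
```

{"api": "apply_moves", "payload": {
  "rows": [
    [0,3,0,0,30]
  ]
}}

```text
time: 35.95
position: [0.4722, -0.0061, 0.0271]
orientation: [-1.558, 0.078, -0.269]
ft_force: [-1.0, -0.1, -3.5]
finger_gap: 0.0418
```

```bash
python3 tip.py 520 -420 42 3 | head -1
```

```text
t 36.1 pos [ 0.4718 -0.006   0.0266] rpy [-1.558  0.079 -0.269] gap 0.0419 F [ 0.3  0.4 -3. ] q [-0.236  0.188  2.155  0.02   0.877 -1.55 ]
```

{"api": "apply_moves", "payload": {
  "rows": [
    [0,3,0,0,30]
  ]
}}

```text
time: 36.2
position: [0.4718, -0.006, 0.0262]
orientation: [-1.559, 0.082, -0.269]
ft_force: [-11.9, 1.5, 31.1]
finger_gap: 0.0418
```

{"api": "apply_moves", "payload": {
  "rows": [
    [0,0,0,0,42],
    [0,0,0,0,55],
    [0,0,0,0,75],
    [0,0,0,0,80],
    [0,0,0,0,85],
    [0,-45,0,0,85]
  ]
}}

```text
time: 36.8
position: [0.4725, -0.0068, 0.0686]
orientation: [-1.559, 0.091, -0.269]
ft_force: [0.7, -0.3, -0.2]
finger_gap: 0.0852
```

```bash
python3 tip.py 520 -420 42 4 | head -1
```

```text
t 37.0 pos [ 0.479  -0.0082  0.0752] rpy [-1.558  0.073 -0.269] gap 0.0845 F [-0.2 -0.  -0.6] q [-0.237  0.108  2.131  0.018  0.975 -1.549]
```

{"api": "apply_moves", "payload": {
  "rows": [
    [0,-48,0,0,85]
  ]
}}

```text
time: 37.1
position: [0.4761, -0.0083, 0.1162]
orientation: [-1.559, 0.09, -0.269]
ft_force: [0.6, 0.6, -2.3]
finger_gap: 0.0852
```

```bash
python3 tip.py 520 -420 42 4 | head -1;  python3 -c "
from h import *
go([.46,-.2,.16])"
```

```text
t 37.3 pos [ 0.4825 -0.0098  0.1233] rpy [-1.558  0.072 -0.269] gap 0.0852 F [ 0.2 -0.4 -0.4] q [-0.238  0.036  2.102  0.017  1.075 -1.548]
t 37.3 F [ 0.2 -0.4 -0.4] tool shift [  26.1  -41.  -188.8] len 195 turn 0
```

{"api": "apply_moves", "payload": {
  "rows": [
    [-10,-8,-25,0,85],
    [-8,-8,-40,0,85],
    [4,-8,-42,0,85],
    [10,-5,-42,0,85],
    [15,0,-30,0,85]
  ]
}}

```text
time: 37.8
position: [0.4394, -0.1846, 0.1388]
orientation: [-1.554, 0.091, -0.259]
ft_force: [1.6, -0.3, -1.2]
finger_gap: 0.0849
```

```bash
python3 dd.py top side
cat > fin.py <<'E'
from h import *
snap('top','f_top'); snap('side','f_side')
a=cv2.imread('pics/f_top.png')[130:280,170:450]; b=cv2.imread('pics/f_side.png')[110:340,250:450]
a=cv2.resize(a,(560,300)); b=cv2.resize(b,(240,276)); c=np.zeros((300,800,3),np.uint8); c[:,:560]=a; c[:276,560:]=b
cv2.imwrite('pics/fin.png',c)
E
python3 fin.py
```

```text
look top [ 0.474 -0.01   0.046] 0.69 fit (array([471.7,  -7.4]), 21.9, array([471.6,  -8.7,  40.1]), 153)
look top [0.502 0.144 0.044] 0.46 fit (array([501.6, 147.1]), 22.4, array([501.5, 146.1,  39.8]), 158)
look side [ 0.48  -0.025  0.033] 0.52 fit (array([474.6, -13.3]), 21.5, array([478.5, -18.8,  37.6]), 65)
t 38.0 pos [ 0.4398 -0.1828  0.1382] rpy [-1.553  0.093 -0.26 ] gap 0.0849 F [0.1 0.4 0.1] q [-0.6    0.016  2.093 -0.015  1.127 -1.903]
```

View pics/fin.png

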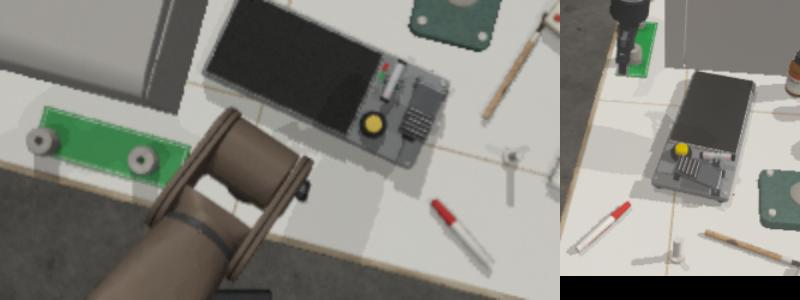

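The view shows one die standing on the mat at (143,160). The other, at (42,140), has been knocked about 55 mm to the mat's left end and overhangs its corner. I'll go back and re-place it.

```bash
python3 -c "
from h import *
go([.45,-.05,.13]);go([.5,.14,.13])"
```

```text
t 38.1 F [0.3 0.2 0.6] tool shift [-23.2  13.2 129.8] len 133 turn 0
t 38.1 F [0.3 0.2 0.6] tool shift [-23.2  16.7 326.3] len 328 turn 0
```

{"api": "apply_moves", "payload": {
  "rows": [
    [-8,0,25,0,85],
    [-10,0,40,0,85],
    [-3,2,42,0,85],
    [0,2,42,0,85],
    [0,2,42,0,85],
    [0,2,42,0,85],
    [0,2,42,0,85],
    [0,2,25,0,85]
  ]
}}

```text
time: 38.9
position: [0.4901, 0.133, 0.1311]
orientation: [-1.552, 0.096, -0.249]
ft_force: [0.1, -1.1, -0.4]
finger_gap: 0.0851
```

```bash
python3 tip.py 520 -420 42 4 | head -1;  python3 dd.py side top | grep look; python3 -c "
from h import *
go([.5016,.147,.09])"
```

```text
t 39.1 pos [0.49   0.1302 0.1309] rpy [-1.554  0.096 -0.25 ] gap 0.085 F [-0.2 -0.6 -0.1] q [ 0.039  0.086  2.035  0.049  1.109 -1.305]
look side [0.503 0.136 0.032] 0.71 fit (array([501.4, 145.2]), 23.7, array([500.3, 141.7,  38. ]), 108)
look side [ 0.468 -0.021  0.036] 0.51 fit (array([470.4, -11.2]), 22.6, array([470.1, -13.9,  37.9]), 139)
look top [ 0.474 -0.014  0.045] 0.65 fit (array([471.8,  -7.8]), 22.8, array([471.4,  -9.1,  39.8]), 154)
t 39.3 F [ 0.4 -0.6 -0.1] tool shift [ 9.6 41.  20.2] len 47 turn 0
```

{"api": "apply_moves", "payload": {
  "rows": [
    [9,38,19,0,85]
  ]
}}

```text
time: 39.4
position: [0.5053, 0.1446, 0.0981]
orientation: [-1.55, 0.084, -0.258]
ft_force: [0.9, 0.9, 1.1]
finger_gap: 0.0853
```

```bash
python3 tip.py 520 -420 42 4 | head -1; python3 -c "
from h import *
go([.5016,.147,.0235])"
```

```text
t 39.6 pos [0.5002 0.1451 0.0923] rpy [-1.554  0.098 -0.255] gap 0.0848 F [ 0.  -0.8  0.5] q [ 0.066  0.172  2.02   0.054  1.037 -1.278]
t 39.6 F [ 0.  -0.8  0.5] tool shift [ 7.6 68.4  1. ] len 69 turn 0
```

{"api": "apply_moves", "payload": {
  "rows": [
    [4,42,1,0,85]
  ]
}}

```text
time: 39.7
position: [0.507, 0.1465, 0.0568]
orientation: [-1.549, 0.083, -0.256]
ft_force: [1.1, 0.2, 0.4]
finger_gap: 0.0849
```

```bash
python3 tip.py 520 -420 42 4 | head -1; python3 -c "
from h import *
go([.5016,.147,.0235])"
```

```text
t 39.9 pos [0.5005 0.1462 0.051 ] rpy [-1.554  0.098 -0.256] gap 0.0849 F [ 0.3 -0.2  0.2] q [ 0.068  0.242  2.031  0.057  0.958 -1.281]
t 39.9 F [ 0.3 -0.2  0.2] tool shift [ 3.6 27.3  0.6] len 28 turn 0
```

{"api": "apply_moves", "payload": {
  "rows": [
    [3,26,1,0,85]
  ]
}}

```text
time: 40.0
position: [0.5061, 0.1475, 0.0304]
orientation: [-1.551, 0.087, -0.256]
ft_force: [1.1, 0.3, -0.4]
finger_gap: 0.0849
```

```bash
python3 tip.py 520 -420 42 4 | head -1
```

```text
t 40.2 pos [0.5021 0.1474 0.0266] rpy [-1.554  0.097 -0.256] gap 0.085 F [ 0.2 -0.6  0.8] q [ 0.07   0.287  2.031  0.059  0.91  -1.282]
```

{"api": "apply_moves", "payload": {
  "rows": [
    [0,0,0,0,60],
    [0,0,0,0,30],
    [0,0,0,0,30],
    [0,0,0,0,30],
    [0,0,0,0,30],
    [0,0,0,0,30],
    [0,0,0,0,30]
  ]
}}

```text
time: 40.9
position: [0.5054, 0.1478, 0.0322]
orientation: [-1.55, 0.088, -0.256]
ft_force: [-0.2, 0.0, 0.2]
finger_gap: 0.0411
```

{"api": "apply_moves", "payload": {
  "rows": [
    [0,-30,0,0,30]
  ]
}}

```text
time: 41.0
position: [0.5032, 0.1462, 0.0576]
orientation: [-1.554, 0.099, -0.256]
ft_force: [-0.8, 0.6, -3.8]
finger_gap: 0.0413
```

```bash
python3 tip.py 520 -420 42 4 | head -1; python3 -c "
from h import *
go([.499,.097,.055],-.274)"
```

```text
t 41.2 pos [0.5079 0.1465 0.0618] rpy [-1.55   0.087 -0.256] gap 0.0414 F [-1.1 -0.1 -3.2] q [ 0.067  0.232  2.018  0.057  0.969 -1.281]
t 41.2 F [-1.1 -0.1 -3.2] tool shift [  4.5   5.4 -50.3] len 51 turn 1.0
```

{"api": "apply_moves", "payload": {
  "rows": [
    [3,0,-30,0,30],
    [3,0,-22,0,30]
  ]
}}

```text
time: 41.4
position: [0.4985, 0.0957, 0.0574]
orientation: [-1.55, 0.09, -0.252]
ft_force: [-0.1, -0.3, -3.9]
finger_gap: 0.0411
```

```bash
python3 tip.py 520 -420 42 4 | head -1; python3 -c "
from h import *
go([.499,.094,.0325],-.274)"
```

```text
t 41.6 pos [0.499  0.0962 0.0578] rpy [-1.55   0.09  -0.254] gap 0.041 F [-0.3  0.8 -3.5] q [-0.029  0.202  2.063  0.05   0.96  -1.375]
t 41.6 F [-0.3  0.8 -3.5] tool shift [ 2.8 25.1 -2.6] len 25 turn 1.1
```

{"api": "apply_moves", "payload": {
  "rows": [
    [2,23,0,0,30]
  ]
}}

```text
time: 41.7
position: [0.5021, 0.0971, 0.037]
orientation: [-1.548, 0.083, -0.254]
ft_force: [1.3, 0.2, -3.1]
finger_gap: 0.0408
```

```bash
python3 tip.py 520 -420 42 4 | head -1
```

```text
t 41.9 pos [0.4983 0.0973 0.0342] rpy [-1.55   0.093 -0.253] gap 0.0411 F [ 0.4 -0.5 -3. ] q [-0.027  0.244  2.067  0.052  0.916 -1.376]
```

{"api": "apply_moves", "payload": {
  "rows": [
    [0,3,0,0,30]
  ]
}}

```text
time: 42.0
position: [0.4986, 0.0978, 0.032]
orientation: [-1.55, 0.092, -0.253]
ft_force: [-3.2, -3.1, 25.0]
finger_gap: 0.0409
```

```bash
python3 tip.py 520 -420 42 3 | head -1
```

```text
t 42.15 pos [0.4986 0.0978 0.0321] rpy [-1.549  0.092 -0.253] gap 0.0411 F [-1.8  0.6  1.5] q [-0.026  0.248  2.067  0.052  0.911 -1.377]
```

Contact again. I'll release, lift and back off.

{"api": "apply_moves", "payload": {
  "rows": [
    [0,0,0,0,42],
    [0,0,0,0,55],
    [0,0,0,0,75],
    [0,0,0,0,80],
    [0,0,0,0,85],
    [0,-45,0,0,85]
  ]
}}

```text
time: 42.75
position: [0.4981, 0.0961, 0.073]
orientation: [-1.552, 0.102, -0.253]
ft_force: [-0.1, -0.2, -0.9]
finger_gap: 0.0854
```

```bash
python3 tip.py 520 -420 42 4 | head -1
```

```text
t 42.95 pos [0.5048 0.0959 0.08  ] rpy [-1.548  0.085 -0.253] gap 0.0844 F [ 0.3 -0.  -0.4] q [-0.029  0.173  2.047  0.049  1.    -1.374]
```

{"api": "apply_moves", "payload": {
  "rows": [
    [0,-48,0,0,85]
  ]
}}

```text
time: 43.05
position: [0.5022, 0.094, 0.1206]
orientation: [-1.551, 0.102, -0.253]
ft_force: [1.0, -0.0, -0.9]
finger_gap: 0.0852
```

```bash
python3 tip.py 520 -420 42 4 | head -1;  python3 -c "
from h import *
go([.46,-.2,.16])"
```

```text
t 43.25 pos [0.5088 0.0938 0.1282] rpy [-1.547  0.083 -0.253] gap 0.085 F [ 0.7 -0.7 -0.4] q [-0.033  0.106  2.017  0.046  1.095 -1.373]
t 43.25 F [ 0.7 -0.7 -0.4] tool shift [  23.5  -40.8 -295.8] len 300 turn 0
```

{"api": "apply_moves", "payload": {
  "rows": [
    [-15,-5,-25,0,85],
    [-18,-8,-40,0,85],
    [-8,-8,-42,0,85],
    [0,-8,-42,0,85],
    [5,-5,-42,0,85],
    [12,0,-42,0,85],
    [15,0,-30,0,85],
    [0,0,0,0,85],
    [0,0,0,0,85]
  ]
}}

```text
time: 44.15
position: [0.4223, -0.1631, 0.1388]
orientation: [-1.543, 0.116, -0.249]
ft_force: [-0.3, -1.2, -0.9]
finger_gap: 0.0853
```

```bash
python3 dd.py top side; python3 fin.py
```

```text
look top [0.496 0.097 0.042] 0.71 fit (array([494.8,  96.7]), 21.5, array([494.7,  95.5,  39.8]), 137)
look top [ 0.474 -0.013  0.044] 0.63 fit (array([471.7,  -7.4]), 21.9, array([471.6,  -9.1,  40.2]), 154)
look side [ 0.47  -0.021  0.037] 0.55 fit (array([470.1, -10.4]), 22.0, array([469.9, -13.5,  37.9]), 136)
t 44.35 pos [ 0.4232 -0.1622  0.1401] rpy [-1.544  0.113 -0.246] gap 0.0851 F [ 0.6 -0.2 -0.2] q [-0.584 -0.028  2.134 -0.013  1.152 -1.902]
```

View pics/fin.png

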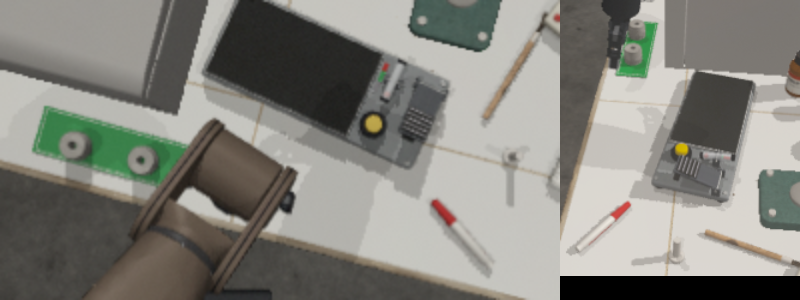

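The final view shows both dies upright and fully on the mat, at (75,145) and (143,160). The button and treadle are up, and the punch and pen are where they were. I'm handing the job in.

```bash
python3 -c "
from h import *
st();print(finish_job())"
```

```text
t 44.45 pos [ 0.4236 -0.1625  0.1407] rpy [-1.544  0.112 -0.246] gap 0.0848 F [-0.7 -0.1 -0.6] q [-0.584 -0.029  2.133 -0.013  1.152 -1.902]
the job is handed in; nothing more can be done
None
```

I did the whole sequence in the order asked and handed it in at 44 s; no verdict is reported.

**Dies to the pad:** There were two dies. I stood both on the rubber pad and let go.

**Jog button:** I held it fully down for about 4.1–4.3 s. The bead then looked to be about 25–27 mm along the tube, in the green band, and was creeping back. I judged that by eye from the picture, not from a reading.

**Treadle:** I pressed it until the fingertips were 41.9 mm above the worktop, against 42 mm at the stop, and it sprang back. Both dies were still standing on the pad.

**Dies to the mat:** I moved both to the green mat. One was then knocked about 55 mm and overhung the mat's end, so I picked it up and set it back.

**Last checks:**
- The top camera puts the dies at about (−11, 50) and (−5, −57) mm from the mat's middle, upright, with at least 4 mm of mat beyond each die. The mat's long front edge is the close one, and the calibration is good to about 2 mm.
- The side camera's die search found only one of the two dies in that final check, though both show on the mat in its picture.
- The punch and the marker pen look undisturbed in the pictures; I did not measure them.
- The arm was clear, and the force readings were near zero. The highest force I saw was about 43 N at the wrist, through the fingers while pressing a die onto the pad. The gripper body never pressed on anything that I saw.
- The tool had tilted gradually by about 6°, with no visible effect on the dies.

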